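# Weigh out sawn bone rings on a post scale

### The job

Weigh out a batch of bone rings: thread them one at a time over the post of the scale, down onto its tray, until the dial needle comes to rest between the two steel bars, and leave the rings that are not needed lying on the bench. The scale is delicate: feel for the post with a light touch, never press or shove the scale with more than 15 newtons, and leave the other things on the bench where they are.

Things in the scene. Friction and masses are not known exactly. Their poses are not given: they have to be found in the camera images.
- scale: bench scale fixed to the bench; grey housing 45 mm high, 120 mm wide, from 65 mm behind to 175 mm ahead of the origin along its x; origin on the bench under the tray's centre. On the tray stands a steel post, 17 mm thick, 50 mm high, flat top with 1 mm chamfer, off centre: 4 to 6.5 mm from the tray's centre, to any side, not measured; it shifts only if shoved sideways with over 7 N
- tray_centre (a point): centre of the top face of the scale's round aluminium tray (88 mm across, 4 mm thick, about 80 mm over the bench); NOT the exact place of the post. The tray rides on a spring: it sinks about 1.7 mm per newton, down to a solid stop 10 mm below its highest place (reached with about 3.5 to 6 N on top of what it carries)
- dial_centre (a point): centre of the white dial (radius 48 mm) on top of the housing, 115 mm from the tray's axis along the scale's +x, 48 mm over the bench. It has a black needle, a small round pin at zero (towards the scale's +y) and two raised radial steel bars, 3 x 14 mm, at 1.18 and 1.60 rad clockwise from zero: the wanted range lies between them
- needle (a joint): angle of the needle from the dial's zero (rad), growing clockwise seen from above as the tray is loaded; wanted between 1.18 and 1.60. One ring turns it by about 0.37. The scale is not zeroed: it starts anywhere from 0.05 to 0.85. It reads true only when nothing but rings bears on the tray, and settles in half a second
- ring_a: one of four alike sawn bone rings, pale bone, flat, 48 mm outside, hole 21 mm, 15 mm high, about 45 g (within 3 %), lying flat on the bench at the start; origin at the centre of its underside, z up along the hole
- ring_b: one of four alike sawn bone rings, pale bone, flat, 48 mm outside, hole 21 mm, 15 mm high, about 45 g (within 3 %), lying flat on the bench at the start; origin at the centre of its underside, z up along the hole
- ring_c: one of four alike sawn bone rings, pale bone, flat, 48 mm outside, hole 21 mm, 15 mm high, about 45 g (within 3 %), lying flat on the bench at the start; origin at the centre of its underside, z up along the hole
- ring_d: one of four alike sawn bone rings, pale bone, flat, 48 mm outside, hole 21 mm, 15 mm high, about 45 g (within 3 %), lying flat on the bench at the start; origin at the centre of its underside, z up along the hole
- plaque_stand: bystander: bone plaque held upright in a steel spring clip stand, foot 70 x 90 mm, 107 mm high; origin under the foot's centre
- loupe: bystander: nickel loupe lying down, 38 mm round, 20 mm high, with a 50 mm stub handle along its +y; origin under the round part's centre
- spoon_blank: bystander: dark horn spoon blank lying along its y axis, 176 mm long, 45 mm wide, 12 mm high; origin near the middle of its underside
- drill_stock: bystander: turned boxwood drill stock lying along its x axis, 185 mm with its bit, 34 mm thick; origin on the bench near its middle
Not all that is in view belongs to the job. Leave any red or yellow look-alike of the ring_d alone. Leave any blue look-alike of the ring_b alone.

How it is judged:
By the outcome, as a careful person would: the job done as asked, in the order asked, and still so for the second after the job is handed in, with the robot touching nothing.
It also fails if it takes over 72 s, if anything falls off the work surface, if the arm or the gripper's body presses on something with over 40 N, if the wrist force passes 120 N, or if a joint passes its speed limit or range.

### The arm

A 7-joint arm with a two-finger parallel gripper is mounted at the origin on the work surface. World frame = base frame: x ahead of the robot, y to its left, z up, the work surface at z = 0. Lengths are in m, angles in rad, forces in N, time in s.
With the tool pointing down it reaches from about 0.35 to 0.9 m from the base axis. Payload 19.9 kg.
Tool frame: the origin (TCP) lies at the very end of the fingers, on their centre line; the grasp point (between the pads) lies 19 mm behind it; x points along the fingers, y is the direction in which the jaws open and shut, and the axes are right-handed (so a half turn about x gives the same grasp; the last joint's range is limited). The gripper opens to 85 mm and grips with 20 to 120 N. Pads are 22 mm wide; open, the fingers measure 114 mm over their backs; the gripper's body (76 mm by 85 mm) begins 54 mm behind the grasp point. The pads swing forward as they close: fully open they stand 13 mm farther back than shut.
Start: joints at [1.111, 0.417, -0.01, 1.614, 0.005, 1.111, -0.053], TCP at [0.254, -0.571, 0.231] pointing down, gripper open.
Joint ranges: [-2.81, 2.81], [-0.39, 2.02], [-1.27, 1.25], [0.06, 2.57], [-1.19, 4.33], [0.19, 2], [-2.82, 2.82]. Speed limits (rad/s): [1.89, 1.89, 2.39, 2.39, 3.01, 3.01, 3.01].

### API

Orientations are given as [roll, pitch, yaw] about the fixed x, y, z axes, in that order (R = Rz(yaw) Ry(pitch) Rx(roll)).
In Python, from cell import * gives the robot as it stands.
- The arm moves only by the tool jog_arm, never from a script. Its argument "commands" is a list of rows, each a list of 7 numbers: the closure, from -1 (fully open) to 1 (shut), so that 0 is half open, then the shift along the world's x, y, z as a fraction of full scale, then the turn, a rotation vector about the world's x, y, z as a fraction of full scale. A call has exactly 10 rows; each row shifts and turns the pose as measured when the row begins; what a row does not reach is not made up. Full scale, the value 1, is 200 mm for a shift and 30 degrees for a turn. A row lasts 1/10 s, in which the tool goes at most 50 mm and 8.59 degrees, less where a joint would pass 70% of its speed; a pose out of reach is approached as far as the arm can. A call with a number of a shift or a turn outside -1 to 1 is refused whole. A call with a gripper value outside its range is refused whole. The fingers move at their own pace and stop on an object; "grip_force" is the grip in N (left out, the last holds). Time passes only in rows, so rows that do not move let the fingers close, or fill a call up. It gives the time, the measured TCP pose, the force and the opening at its end, in the units of the state.
- observe(): the state, without advancing time (a new reading comes with each control period).
- grab_frame(name): name is "side" or "top"; returns a dict with "pixels" (384x512x3 uint8, red, green, blue), "depth" (384x512 float32, m along the optical axis (not along the pixel's ray), 0 where there is no reading), "fx", "fy", "cx", "cy" (pixels), "rvec" (rotation vector, rad) and "tvec" (3), from world to camera coordinates, as OpenCV has them. Camera axes: x right, y down, z forward; pixel columns grow to the right and rows downward; lengths in m; the calibration is good to about 2 mm. A picture is of the moment at which its call begins.
- sign_off(): hands the job in, once; it reports no verdict.
The state is a dict: "t": time; "joint_pos": joint angles; "qvel": joint speeds; "joint_torque": joint torques, N m; "position": TCP position; "tcp_rot": TCP orientation; "contact_force": force on the tool from outside, world axes, zero at the start; "ft_torque": the same for the moment, N m; "gripper_width": finger opening in m.
Only numpy, scipy, OpenCV 4.12 (cv2) and the standard library are available. Lean on these libraries where they do the work, as an engineer would, in place of code of your own. Each camera call takes 0.05 s, during which the arm holds its last target.

## Working session

There is one attempt and no reset: what is moved stays moved. The work goes in short steps, Python scripts to look and compute and a tool call to move; the robot and the scene stay as the last step left them, time stands still between calls to the robot, and variables do not carry over. Pictures are saved under pics/ and viewed, and the job is handed in when it is done.

Besides the shell and the picture viewer there is one more tool, called after "Request:" by a JSON object that holds its "name" and its "arguments", one argument or row to a line. jog_arm: Moves the arm, as the interface text tells. Shift numbers are shares of 200 mm and turn numbers shares of 30 degrees, none past 1 either way. Its arguments: {"type":"object","properties":{"commands":{"type":"array","items":{"type":"array","items":{"type":"number"}}},"grip_force":{"type":"number"}},"required":["commands"]}

```bash
mkdir -p pics; cat > h.py <<'E'
from cell import *
import numpy as np, cv2, pickle
def grab(n,tag):
    f=grab_frame(n); pickle.dump(f,open(f'pics/{tag}.pkl','wb'))
    cv2.imwrite(f'pics/{tag}.png',cv2.resize(f['pixels'][:,:,::-1],None,fx=1.5,fy=1.5,interpolation=cv2.INTER_CUBIC)); return f
def load(tag): return pickle.load(open(f'pics/{tag}.pkl','rb'))
def crop(f,u0,v0,u1,v1,tag,s):
    cv2.imwrite(f'pics/{tag}.png',cv2.resize(f['pixels'][v0:v1,u0:u1,::-1],None,fx=s,fy=s,interpolation=cv2.INTER_CUBIC))
def cam(f):
    R=cv2.Rodrigues(np.array(f['rvec'],float))[0]; return R,np.array(f['tvec'],float).ravel()
def px_depth(f,u,v):
    R,t=cam(f); d=f['depth'][int(round(v)),int(round(u))]
    return R.T@(np.array([(u-f['cx'])/f['fx']*d,(v-f['cy'])/f['fy']*d,d])-t)
def px_z(f,u,v,z):
    R,t=cam(f); r=R.T@np.array([(u-f['cx'])/f['fx'],(v-f['cy'])/f['fy'],1]); c=-R.T@t
    return c+r*(z-c[2])/r[2]
def proj(f,p):
    R,t=cam(f); q=R@np.array(p)+t; return np.array([f['fx']*q[0]/q[2]+f['cx'],f['fy']*q[1]/q[2]+f['cy']])
def cloud(f):
    R,t=cam(f); d=f['depth']; v,u=np.mgrid[:d.shape[0],:d.shape[1]]
    P=np.stack([(u-f['cx'])/f['fx']*d,(v-f['cy'])/f['fy']*d,d],-1)
    W=(P-t)@R; W[d==0]=np.nan; return W
E
python3 - <<'E'
from h import *
a=grab('top','top0'); b=grab('side','side0')
for f in(a,b):
    R,t=cam(f); print(-R.T@t, R[2], f['fx'],f['fy'],f['cx'],f['cy'])
s=observe(); print(s)
E
```

```text
[0.34907743 0.01583927 1.74138409] [ 0.11854239 -0.01555694 -0.99282712] 489.9992525659743 489.9992525659743 249.4543428494466 193.5929596941017
[ 0.48268916 -0.80392726  0.83358024] [ 0.05221809  0.73625063 -0.67469125] 374.6939828784495 374.6939828784495 253.80460682417709 187.95128502819864
{'t': 0.1, 'joint_pos': array([ 1.1105426 ,  0.41791592, -0.01027918,  1.61407266,  0.00470462,
        1.11071136, -0.05299207]), 'qvel': array([ 0.00095192,  0.00022308, -0.00100101, -0.00155542, -0.00161127,
        0.00061706, -0.00079827]), 'joint_torque': array([ 1.54339814e-03, -8.65816212e+01,  6.79975469e-01, -4.35633981e+01,
        1.92325003e-02,  4.95699162e-03,  1.07165654e-04]), 'position': array([ 0.25399684, -0.570737  ,  0.23073929]), 'tcp_rot': array([-1.47967788,  1.56971217,  2.08066453]), 'contact_force': array([-0.35523078, -0.03344764,  1.06787114]), 'ft_torque': array([-0.04340447,  0.00889032, -0.00249508]), 'gripper_width': 0.08558863803498815}
```

View pics/top0.png

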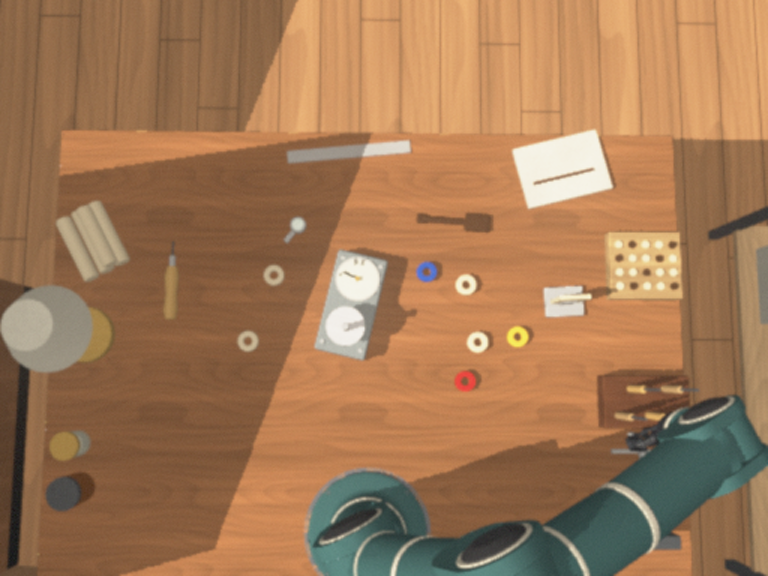

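View pics/side0.png

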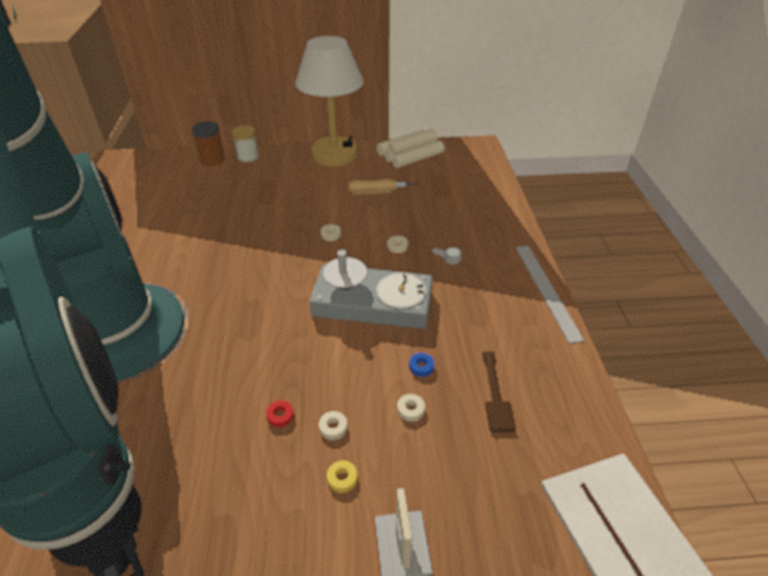

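The top view has x up and y to the left. Pale rings sit at (466,285), (478,342), (274,275) and (248,341) in the 1.5x picture, and the scale is in the middle. The red, blue and yellow ones are look-alikes. Next I take close crops and measurements.

```bash
python3 - <<'E'
from h import *
a=load('top0'); b=load('side0')
crop(a,205,160,265,245,'scale0',7)
crop(b,200,155,295,225,'scale0s',8)
W=cloud(a); h,w=W.shape[:2]
z=W[...,2]
for (u,v) in [(466,285),(478,342),(274,275),(248,341)]:
    u,v=u/1.5,v/1.5
    vv,uu=np.mgrid[:h,:w]
    m=(np.hypot(uu-u,vv-v)<13)&(z>0.009)&(z<0.022)
    P=W[m]; n=m.sum()
    c,r=cv2.minEnclosingCircle(np.stack([uu[m],vv[m]],1).astype(np.float32))
    print(n,'px',c,r,'med z',np.median(P[:,2]),'mean',P.mean(0), 'ctr',px_z(a,*c,0.015), (P.max(0)-P.min(0)))
# table height
print('table', W[250:255,100:110].reshape(-1,3).mean(0), W[240,330])
# colour
E
```

```text
99 px (312.0769348144531, 193.76922607421875) 11.009790420532227 med z 0.014504483084711374 mean [ 0.57029389 -0.22791986  0.01439292] ctr [ 0.55582533 -0.23392066  0.015     ] [0.06407941 0.06817721 0.01244668]
90 px (319.5, 225.5) 10.511998176574707 med z 0.01467958615279694 mean [ 0.43492774 -0.25357909  0.01454356] ctr [ 0.44318186 -0.25888265  0.015     ] [0.04605393 0.07435544 0.01253457]
101 px (182.60597229003906, 183.20108032226562) 12.039446830749512 med z 0.01438770919588177 mean [0.59297919 0.22869457 0.01459973] ctr [0.59102337 0.2262523  0.015     ] [0.07958242 0.06361511 0.01268458]
107 px (165.1243133544922, 226.7430877685547) 10.134220123291016 med z 0.013782176406503088 mean [0.43579803 0.28495376 0.01395795] ctr [0.43634269 0.28443407 0.015     ] [0.0631641  0.05684731 0.0124479 ]
table [ 0.34751515  0.49743918 -0.00150637] [ 0.39268612 -0.29753914  0.00222592]
```

View pics/scale0.png

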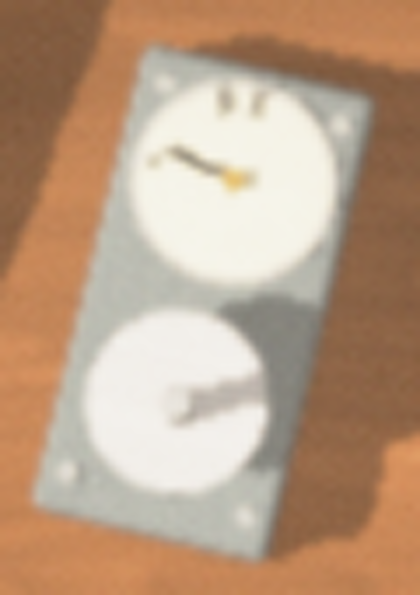

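View pics/scale0s.png

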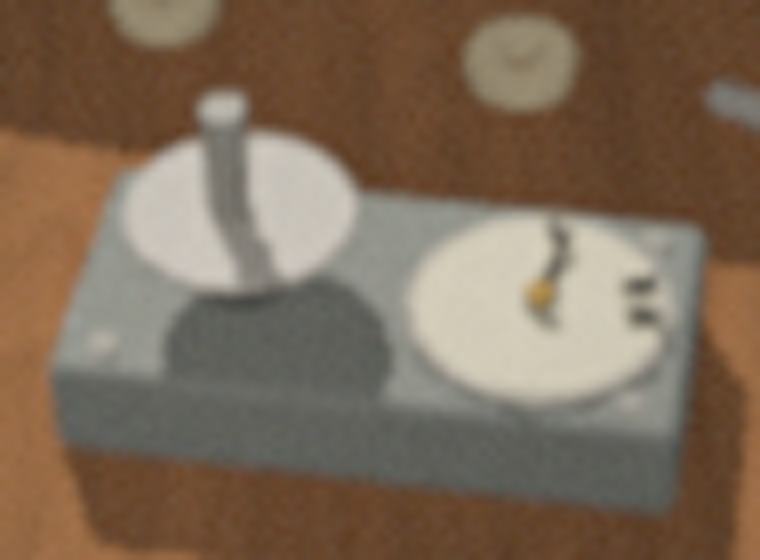

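```bash
python3 - <<'E'
from h import *
a=load('top0'); b=load('side0')
def nat(X,Y,u0,v0,s): return (X+.5)/s-.5+u0,(Y+.5)/s-.5+v0
T=lambda X,Y:nat(X,Y,205,160,7); S=lambda X,Y:nat(X,Y,200,155,8)
tray=px_z(a,*T(176,400),.08); dial=px_z(a,*T(236,181),.048)
print('tray',tray,'dial',dial,np.linalg.norm((tray-dial)[:2]))
ax=(dial-tray)[:2]; th=np.arctan2(ax[1],ax[0]); print('yaw',th)
print('trayside',px_z(b,*S(241,212),.08),'dialside',px_z(b,*S(540,307),.048))
for n,(X,Y) in dict(pin=(155,160),tip=(172,150),b1=(223,102),b2=(259,105)).items():
    p=px_z(a,*T(X,Y),.05)-dial; an=np.arctan2(p[1],p[0])-th; print(n,np.hypot(*p[:2]),'cw from +y',np.pi/2-an)
print('post top',px_z(a,*T(181,404),.13),'side',px_z(b,*S(223,104),.13))
# rings by colour in both
for nm,f,L in (('top',a,[(466,285),(478,342),(274,275),(248,341)]),('side',b,[(411,408),(333,426),(398,244),(331,232)])):
    hsv=cv2.cvtColor(f['pixels'],cv2.COLOR_RGB2HSV)
    for (u,v) in L:
        u=int(u/1.5);v=int(v/1.5);r=16
        H=hsv[v-r:v+r,u-r:u+r]; sat=H[...,1].astype(np.uint8)
        t,m=cv2.threshold(sat,0,255,cv2.THRESH_BINARY_INV|cv2.THRESH_OTSU)
        n,lab,st,ce=cv2.connectedComponentsWithStats(m)
        k=1+np.argmax(st[1:,4]); cs,_=cv2.findContours((lab==k).astype(np.uint8),cv2.RETR_EXTERNAL,cv2.CHAIN_APPROX_NONE)
        e=cv2.fitEllipse(max(cs,key=len)); c=(e[0][0]+u-r,e[0][1]+v-r)
        print(nm,c,e[1],t,px_z(f,*c,.0150 if nm=='top' else .010)[:2], 'expect px dia',48e-3*f['fx']/1.73)
E
```

```text
tray [0.4680442  0.05651517 0.08      ] dial [0.57971365 0.02835492 0.048     ] 0.11516538425121231
yaw -0.24702472735189665
trayside [0.47013596 0.05508387 0.08      ] dialside [0.58229769 0.02761332 0.048     ]
pin 0.04158180116136556 cw from +y -0.0032645118221374947
tip 0.03533583739789955 cw from +y 0.19495106507983984
b1 0.0400230014853254 cw from +y 1.1550036588041683
b2 0.03967818489206168 cw from +y 1.6110082986777925
post top [0.46259186 0.05292544 0.13      ] side [0.4659242  0.05911426 0.13      ]
top (310.4333190917969, 189.40999507904053) (13.23293399810791, 13.652528762817383) 97.0 [ 0.57141976 -0.22823677] expect px dia 13.59535498448946
top (318.08173179626465, 227.59318161010742) (13.272075653076172, 13.884635925292969) 97.0 [ 0.43577971 -0.25376955] expect px dia 13.59535498448946
top (182.23228645324707, 182.9190855026245) (13.552155494689941, 13.89617919921875) 105.0 [0.59202612 0.22759614] expect px dia 13.59535498448946
top (164.85600757598877, 226.97729682922363) (13.860221862792969, 14.028238296508789) 106.0 [0.43551717 0.28535368] expect px dia 13.59535498448946
side (273.7068281173706, 271.15740489959717) (17.957693099975586, 18.816486358642578) 100.0 [ 0.57457131 -0.23153365] expect px dia 10.396133628997443
side (221.66027355194092, 283.0831184387207) (18.906108856201172, 19.234336853027344) 99.0 [ 0.43814484 -0.25748647] expect px dia 10.396133628997443
side (264.78061294555664, 162.39459228515625) (11.690637588500977, 14.262933731079102) 106.0 [0.59479225 0.22476995] expect px dia 10.396133628997443
side (220.11078262329102, 154.63163375854492) (11.36632251739502, 13.647212982177734) 104.0 [0.43830086 0.28205125] expect px dia 10.396133628997443
```

```bash
python3 - <<'E'
from h import *
for n in('top','side'):
    F=[grab_frame(n) for _ in range(8)]
    f=F[0]; f=dict(f); P=np.stack([x['pixels'] for x in F]).astype(float); print(P.std(0).mean())
    f['pixels']=P.mean(0).round().astype(np.uint8)
    D=np.stack([x['depth'] for x in F]); D[D==0]=np.nan; print(np.nanstd(D,0).mean()); f['depth']=np.nan_to_num(np.nanmedian(D,0))
    pickle.dump(f,open(f'pics/{n}avg.pkl','wb'))
    if n=='top': crop(f,214,201,246,233,'tA',18)
    else: crop(f,212,163,250,194,'sA',18)
    W=cloud(f); z=W[...,2]; m=(z>.11)&(z<.15)&(abs(W[...,0]-.466)<.03)&(abs(W[...,1]-.056)<.03)
    print(n,m.sum(),W[m].round(4).tolist()[:30])
    m=(z>.072)&(z<.09)&(abs(W[...,0]-.466)<.06)&(abs(W[...,1]-.056)<.06)
    print('tray',m.sum(),W[m].mean(0), (W[m].max(0)+W[m].min(0))/2)
E
```

```text
1.2953124304946804
0.0049978443
top 22 [[0.4701, 0.061, 0.13], [0.4701, 0.0577, 0.1302], [0.4699, 0.0543, 0.1325], [0.47, 0.0511, 0.1316], [0.4668, 0.061, 0.1293], [0.4669, 0.0577, 0.1289], [0.4669, 0.0544, 0.1283], [0.4669, 0.0511, 0.1294], [0.4634, 0.0609, 0.1308], [0.4634, 0.0576, 0.132], [0.4635, 0.0543, 0.1301], [0.4636, 0.0511, 0.1297], [0.4635, 0.0478, 0.1305], [0.4602, 0.0609, 0.1303], [0.4601, 0.0576, 0.1317], [0.4602, 0.0543, 0.1303], [0.4602, 0.051, 0.1304], [0.4609, 0.0479, 0.1204], [0.4576, 0.0612, 0.1196], [0.4568, 0.0575, 0.1318], [0.4568, 0.0543, 0.1315], [0.457, 0.051, 0.1289]]
tray 498 [0.46797896 0.05598513 0.08054218] [0.46878951 0.05720406 0.08261431]
1.6300735788836358
0.0033598405
side 51 [[0.4649, 0.0622, 0.1335], [0.4589, 0.0582, 0.1334], [0.4619, 0.0566, 0.1344], [0.4648, 0.0555, 0.1352], [0.4677, 0.0563, 0.1343], [0.4707, 0.0563, 0.1341], [0.4588, 0.0531, 0.1337], [0.4618, 0.0525, 0.134], [0.4647, 0.052, 0.1342], [0.4676, 0.0533, 0.1329], [0.4706, 0.0519, 0.1339], [0.4587, 0.0488, 0.1335], [0.4617, 0.0478, 0.1341], [0.4646, 0.0475, 0.1341], [0.4675, 0.0479, 0.1336], [0.4704, 0.0491, 0.1324], [0.4733, 0.0551, 0.1273], [0.4585, 0.0505, 0.1282], [0.4615, 0.0469, 0.1311], [0.4644, 0.0471, 0.1307], [0.4673, 0.0463, 0.1312], [0.4702, 0.0478, 0.1298], [0.4731, 0.0536, 0.1247], [0.4583, 0.0491, 0.1256], [0.4613, 0.0467, 0.1274], [0.4642, 0.0478, 0.1263], [0.4672, 0.0467, 0.127], [0.47, 0.0498, 0.1242], [0.4729, 0.053, 0.1214], [0.4581, 0.0499, 0.1211]]
tray 399 [0.46938654 0.04864194 0.08384371] [0.46838673 0.05260273 0.08483551]
```

View pics/tA.png

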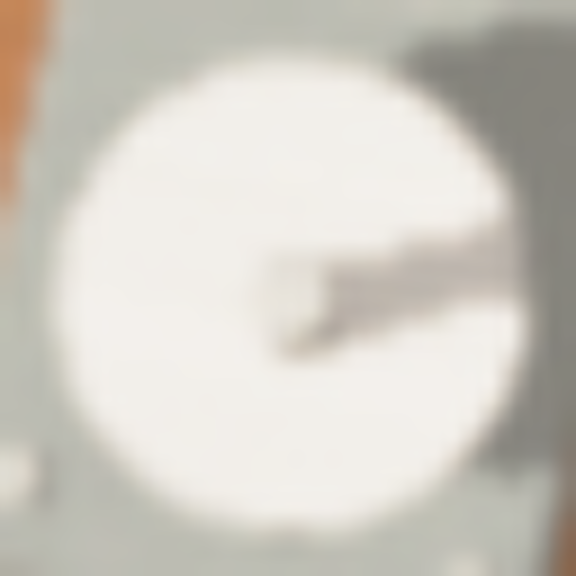

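View pics/sA.png

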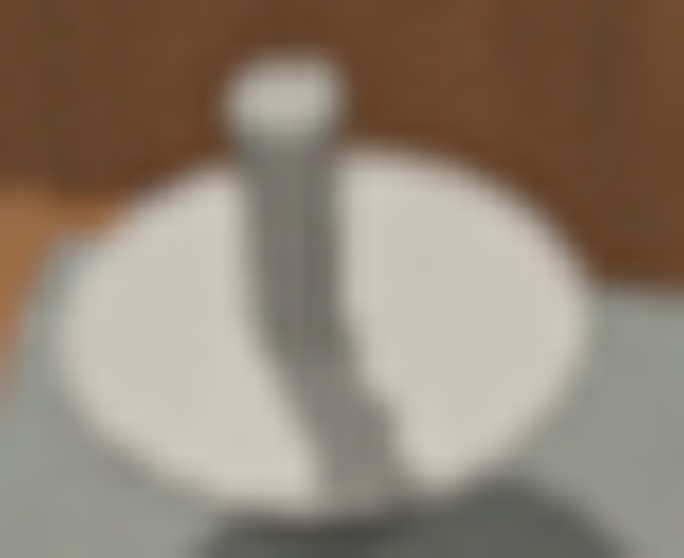

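```bash
python3 - <<'E'
from h import *
a=load('topavg'); b=load('sideavg')
def nat(X,Y,u0,v0,s): return (X+.5)/s-.5+u0,(Y+.5)/s-.5+v0
T=lambda X,Y:nat(X,Y,214,201,18); S=lambda X,Y:nat(X,Y,212,163,18)
print('tray',px_z(a,*T(290,293),.0805),px_z(b,*S(325,333),.0805))
print('post',px_z(a,*T(295,302),.1305),px_z(b,*S(286,98),.1305))
W=cloud(a); z=W[...,2]; m=(z>.115)&(z<.15)&(abs(W[...,0]-.466)<.03)&(abs(W[...,1]-.056)<.03)
v,u=np.nonzero(m); print(px_z(a,u.mean(),v.mean(),.1305))
W=cloud(b); z=W[...,2]; m=(z>.12)&(z<.15)&(abs(W[...,0]-.466)<.03)&(abs(W[...,1]-.056)<.03)
print(W[m].mean(0))
# overlay of predicted circles
for nm,f,o,s in(('tA2',a,(214,201),18),('sA2',b,(212,163),18)):
    w=32 if nm=='tA2' else 38; h_=32 if nm=='tA2' else 31
    im=cv2.resize(f['pixels'][o[1]:o[1]+h_,o[0]:o[0]+w,::-1],None,fx=s,fy=s,interpolation=cv2.INTER_CUBIC)
    for (c,z,r,col) in (((.468,.0565),.0805,.044,(255,0,0)),((.4635,.0545),.1305,.0085,(0,0,255)),((.4635,.0545),.0805,.0085,(0,255,0))):
        q=[]
        for t in np.linspace(0,2*np.pi,60):
            p=proj(f,[c[0]+r*np.cos(t),c[1]+r*np.sin(t),z]); q.append(((p[0]-o[0]+.5)*s-.5,(p[1]-o[1]+.5)*s-.5))
        cv2.polylines(im,[np.array(q).round().astype(np.int32)],True,col,1)
    cv2.imwrite(f'pics/{nm}.png',im)
E
```

```text
tray [0.46769707 0.05675597 0.0805    ] [0.46983255 0.05469841 0.0805    ]
post [0.46248313 0.05459677 0.1305    ] [0.46583271 0.05659545 0.1305    ]
[0.46333704 0.05522683 0.1305    ]
[0.46518138 0.05070617 0.12938164]
```

View pics/tA2.png

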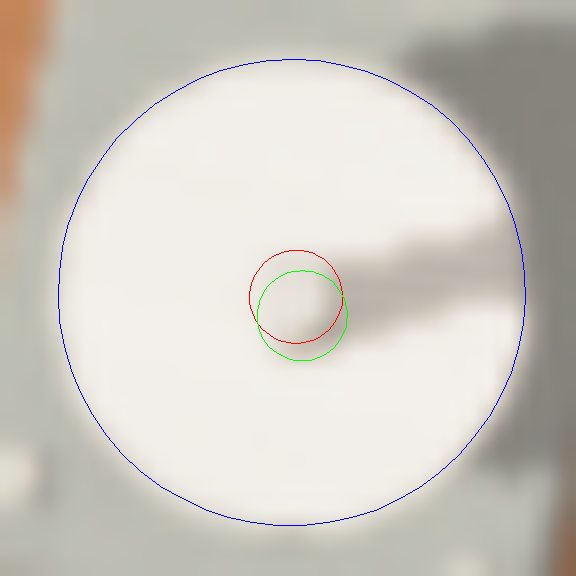

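View pics/sA2.png

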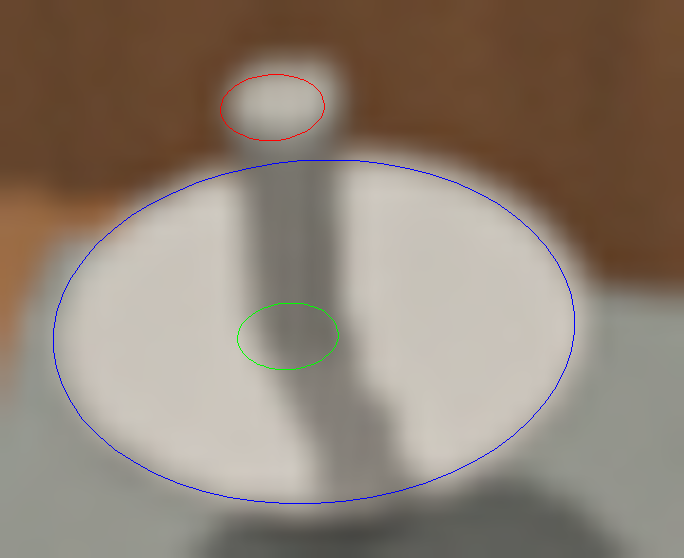

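```bash
python3 - <<'E'
from h import *
from scipy.spatial.transform import Rotation as Ro
s=observe(); R=Ro.from_euler('xyz',s['tcp_rot']).as_matrix(); print(R.round(3), s['t'])
E
```

```text
[[-0.     0.407 -0.914]
 [ 0.    -0.914 -0.407]
 [-1.    -0.     0.   ]] 0.9
```

Request:
{"name": "jog_arm", "arguments": {
  "commands": [
    [-0.6, 0.09, 0.16, -0.05, 0, 0, 0.25],
    [-0.6, 0.09, 0.16, -0.05, 0, 0, 0.25],
    [-0.6, 0.09, 0.16, -0.05, 0, 0, 0.25],
    [-0.6, 0.09, 0.16, -0.05, 0, 0, 0.25],
    [-0.6, 0.09, 0.16, -0.05, 0, 0, 0.25],
    [-0.6, 0.09, 0.16, -0.05, 0, 0, 0.25],
    [-0.6, 0.09, 0.16, -0.05, 0, 0, 0.25],
    [-0.6, 0.09, 0.16, -0.05, 0, 0, 0.25],
    [-0.6, 0.09, 0.16, -0.05, 0, 0, 0.2],
    [-0.6, 0.09, 0.12, -0.05, 0, 0, 0]
  ],
  "grip_force": 25
}}

```text
t: 1.9
position: [0.4362, -0.2508, 0.1301]
tcp_rot: [0.936, 1.563, -0.594]
contact_force: [-0.8, -0.1, -0.4]
gripper_width: 0.0682
```

Request:
{"name": "jog_arm", "arguments": {
  "commands": [
    [-0.6, 0.004, -0.026, -0.1, 0, 0, 0.05],
    [-0.6, 0, 0, -0.1, 0, 0, 0],
    [-0.6, 0, 0, -0.1, 0, 0, 0],
    [-0.6, 0, 0, -0.1, 0, 0, 0],
    [-0.6, 0, 0, -0.1, 0, 0, 0],
    [-0.6, 0, 0, -0.05, 0, 0, 0],
    [-0.6, 0, 0, -0.03, 0, 0, 0],
    [-0.6, 0, 0, -0.02, 0, 0, 0],
    [-0.6, 0, 0, 0, 0, 0, 0],
    [-0.6, 0, 0, 0, 0, 0, 0]
  ]
}}

```text
t: 2.9
position: [0.4415, -0.252, 0.0072]
tcp_rot: [1.087, 1.559, -0.407]
contact_force: [0.8, 0.1, -0.0]
gripper_width: 0.0684
```

```bash
python3 - <<'E'
from h import *
f=grab('side','s1'); s=observe(); print(s['position'],s['tcp_rot'],s['contact_force'])
crop(f,170,230,290,320,'s1c',6)
E
```

```text
[ 0.44156203 -0.2520805   0.0072505 ] [ 1.08319223  1.55884876 -0.41116796] [ 0.00901243 -0.22645176  1.17739033]
```

View pics/s1c.png

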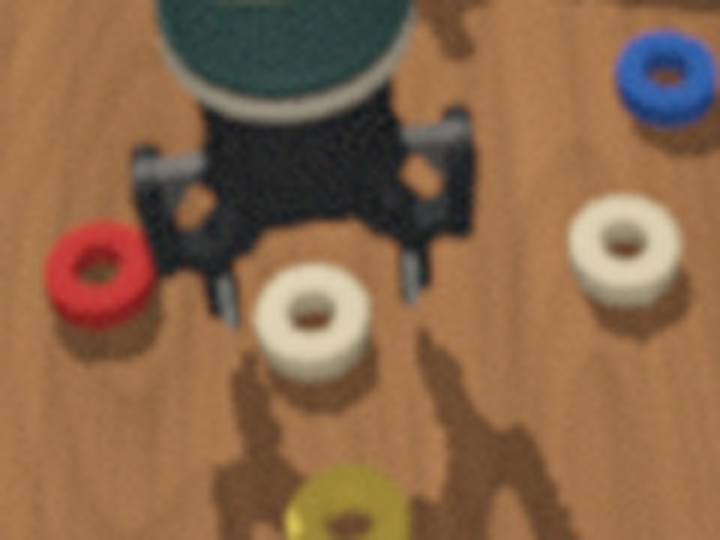

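```bash
python3 - <<'E'
from h import *
b=load('s1')
def nat(X,Y,u0,v0,s): return (X+.5)/s-.5+u0,(Y+.5)/s-.5+v0
S=lambda X,Y:nat(X,Y,170,230,6)
print('ring top',px_z(b,*S(312,309),.015)); print('tips',px_z(b,*S(233,325),.0072),px_z(b,*S(410,301),.0072))
p=proj(b,[.4416,-.2521,.0072]); print(p,((p[0]-170+.5)*6,(p[1]-230+.5)*6))
W=cloud(b)
E
```

```text
ring top [ 0.43828282 -0.25486927  0.015     ]
tips [ 0.40421305 -0.2550355   0.0072    ] [ 0.4799077  -0.24882707  0.0072    ]
[223.0532791  281.80919332] (np.float64(321.31967459040357), np.float64(313.85515994419904))
```

Request:
{"name": "jog_arm", "arguments": {
  "commands": [
    [-0.6, -0.017, -0.015, -0.016, 0, 0, -0.14],
    [-0.6, 0, 0, 0, 0, 0, 0],
    [0.3, 0, 0, 0, 0, 0, 0],
    [0.3, 0, 0, 0, 0, 0, 0],
    [0.3, 0, 0, 0, 0, 0, 0],
    [0.3, 0, 0, 0, 0, 0, 0],
    [0.3, 0, 0, 0, 0, 0, 0],
    [0.3, 0, 0, 0, 0, 0, 0],
    [0.3, 0, 0, 0, 0, 0, 0],
    [0.3, 0, 0, 0, 0, 0, 0]
  ],
  "grip_force": 25
}}

```text
t: 3.95
position: [0.4396, -0.2555, 0.0063]
tcp_rot: [1.072, 1.556, -0.491]
contact_force: [-0.3, -0.7, -0.6]
gripper_width: 0.0461
```

```bash
python3 - <<'E'
from h import *
f=grab('side','s2'); s=observe(); print(s['position'],s['tcp_rot'],s['contact_force'],s['gripper_width'])
crop(f,170,230,290,320,'s2c',6)
E
```

```text
[ 0.43955713 -0.25543614  0.00634646] [ 1.07350247  1.55552053 -0.48949073] [ 0.57399446  0.16402946 -0.62471866] 0.045667459278892736
```

View pics/s2c.png

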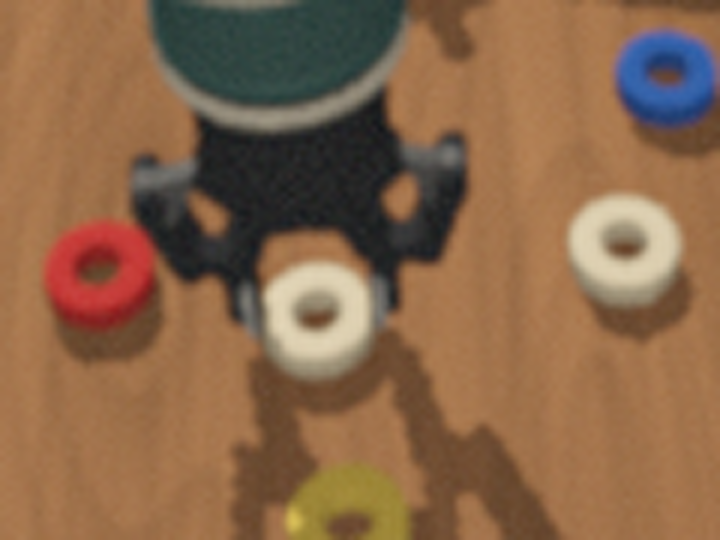

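Request:
{"name": "jog_arm", "arguments": {
  "commands": [
    [0.3, 0, 0, 0.1, 0, 0, 0],
    [0.3, 0, 0, 0.2, 0, 0, 0],
    [0.3, 0, 0.15, 0.2, 0, 0, 0],
    [0.3, 0.02, 0.2, 0.15, 0, 0, -0.02],
    [0.3, 0.02, 0.2, 0.12, 0, 0, -0.02],
    [0.3, 0.02, 0.2, 0, 0, 0, -0.02],
    [0.3, 0.02, 0.2, 0, 0, 0, -0.02],
    [0.3, 0.02, 0.2, 0, 0, 0, -0.02],
    [0.3, 0.02, 0.2, 0, 0, 0, 0],
    [0.3, 0, 0.15, 0, 0, 0, 0]
  ]
}}

```text
t: 5.0
position: [0.4618, 0.0524, 0.1673]
tcp_rot: [1.164, 1.552, -0.461]
contact_force: [0.9, -1.2, -0.0]
gripper_width: 0.0458
```

Request:
{"name": "jog_arm", "arguments": {
  "commands": [
    [0.3, 0, 0, 0, 0, 0, 0],
    [0.3, 0, 0, 0, 0, 0, 0],
    [0.3, 0, 0, 0, 0, 0, 0],
    [0.3, 0, 0, 0, 0, 0, 0],
    [0.3, 0, 0, 0, 0, 0, 0],
    [0.3, 0, 0, 0, 0, 0, 0],
    [0.3, 0, 0, 0, 0, 0, 0],
    [0.3, 0, 0, 0, 0, 0, 0],
    [0.3, 0, 0, 0, 0, 0, 0],
    [0.3, 0, 0, 0, 0, 0, 0]
  ]
}}

```text
t: 6.0
position: [0.4615, 0.053, 0.1673]
tcp_rot: [1.163, 1.552, -0.462]
contact_force: [1.0, 0.4, -0.1]
gripper_width: 0.0461
```

```bash
cat > look.py <<'E'
from h import *
import sys
def avg(n,k,tag):
    F=[grab_frame(n) for _ in range(k)]; f=dict(F[0])
    f['pixels']=np.mean([x['pixels'] for x in F],0).round().astype(np.uint8); pickle.dump(f,open(f'pics/{tag}.pkl','wb')); return f
tag=sys.argv[1]
f=avg('side',3,tag); s=observe(); print(s['t'],s['position'],s['tcp_rot'],s['contact_force'],s['gripper_width'])
crop(f,190,130,280,195,tag+'c',8)
E
python3 look.py s3
```

```text
6.15 [0.46146387 0.05310226 0.16727187] [ 1.16385017  1.55220748 -0.46082635] [ 0.12489084  0.06871927 -0.0706569 ] 0.04572313713115028
```

View pics/s3c.png

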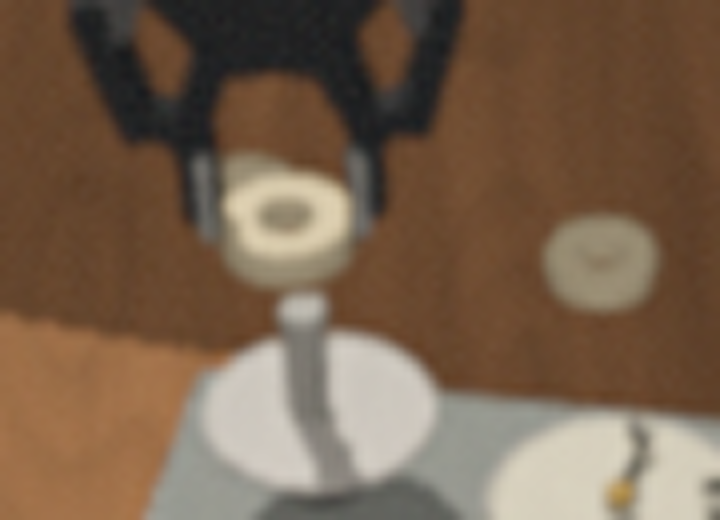

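```bash
python3 - <<'E'
from h import *
b=load('s3')
S=lambda X,Y:((X+.5)/8-.5+190,(Y+.5)/8-.5+130)
for zz in (.174,.176): print('ringtop',px_z(b,*S(288,214),zz))
for zz in (.129,.1305,.132): print('post',px_z(b,*S(302,309),zz))
p=proj(b,[.46146,.0531,.176]);print(((p[0]-190+.5)*8,(p[1]-130+.5)*8))
im=cv2.imread('pics/s3c.png')
def circ(c,r,z,col):
    q=[]
    for t in np.linspace(0,2*np.pi,80):
        p=proj(b,[c[0]+r*np.cos(t),c[1]+r*np.sin(t),z]); q.append(((p[0]-190+.5)*8-.5,(p[1]-130+.5)*8-.5))
    cv2.polylines(im,[np.array(q).round().astype(np.int32)],True,col,1)
r=(.4618,.0535)
for z in(.161,.176): circ(r,.024,z,(0,0,255))
circ(r,.0105,.176,(0,0,255))
circ((.4655,.057),.0085,.1305,(255,0,0)); circ((.4655,.057),.0085,.0805,(255,0,0)); circ((.4697,.0553),.044,.0805,(0,255,0))
cv2.imwrite('pics/s3o.png',im)
E
```

```text
ringtop [0.46271751 0.05661651 0.174     ]
ringtop [0.46277807 0.05400715 0.176     ]
post [0.46546732 0.05745147 0.129     ]
post [0.46550398 0.05561766 0.1305    ]
post [0.46554065 0.05378385 0.132     ]
(np.float64(284.86167769157487), np.float64(216.2225791770261))
```

View pics/s3o.png

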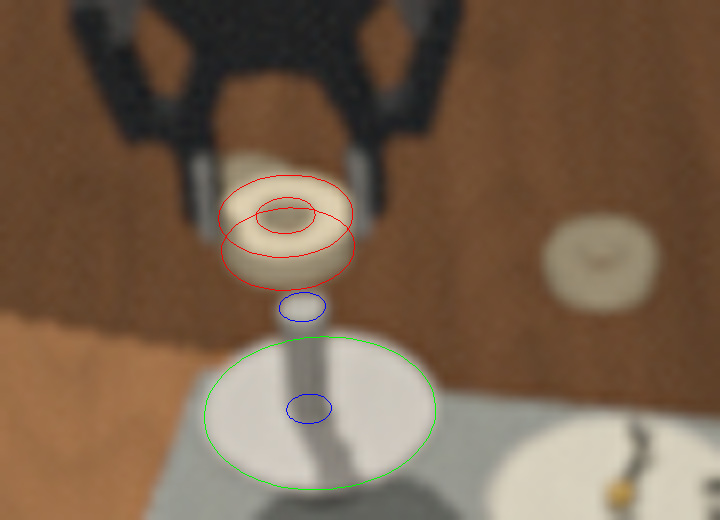

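Request:
{"name": "jog_arm", "arguments": {
  "commands": [
    [0.3, 0.015, 0.0125, 0, 0.016, 0.032, 0.1],
    [0.3, 0, 0, -0.03, 0, 0, 0],
    [0.3, 0, 0, -0.03, 0, 0, 0],
    [0.3, 0, 0, -0.03, 0, 0, 0],
    [0.3, 0, 0, -0.03, 0, 0, 0],
    [0.3, 0, 0, -0.02, 0, 0, 0],
    [0.3, 0, 0, -0.015, 0, 0, 0],
    [0.3, 0, 0, -0.01, 0, 0, 0],
    [0.3, 0, 0, -0.01, 0, 0, 0],
    [0.3, 0, 0, 0, 0, 0, 0]
  ]
}}

```text
t: 7.15
position: [0.4635, 0.0556, 0.1285]
tcp_rot: [-1.458, 1.57, -3.033]
contact_force: [-0.1, -0.1, 0.0]
gripper_width: 0.0461
```

```bash
sed -i "s/crop(f,190,130,280,195,tag+'c',8)/crop(f,195,135,295,210,tag+'c',8)/" look.py; python3 look.py s4
```

```text
7.3 [0.46367486 0.05559085 0.12882627] [ 0.61101857  1.5707197  -0.96377854] [-0.348825   -0.18147619 -0.29799529] 0.04547055687532358
```

View pics/s4c.png

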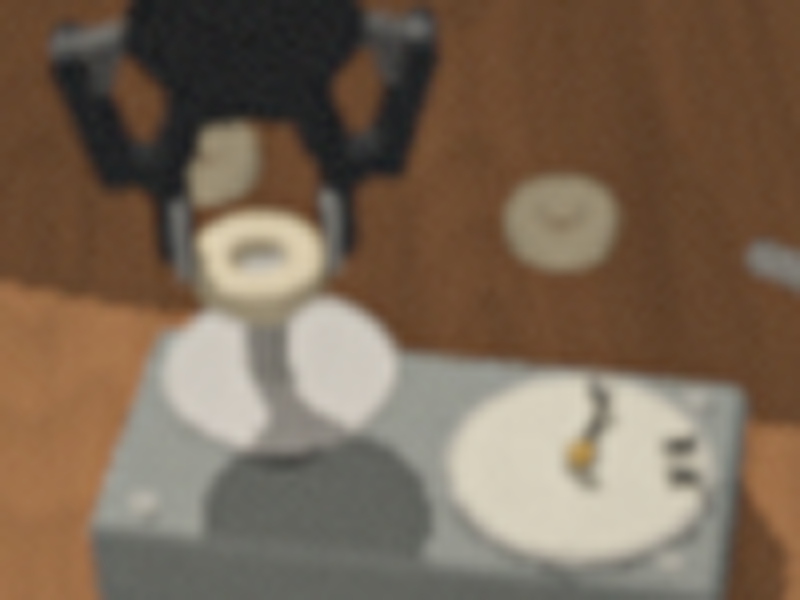

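Request:
{"name": "jog_arm", "arguments": {
  "commands": [
    [0.3, 0, 0, -0.02, 0, 0, 0],
    [0.3, 0, 0, -0.02, 0, 0, 0],
    [0.3, 0, 0, -0.02, 0, 0, 0],
    [0.3, 0, 0, -0.03, 0, 0, 0],
    [0.3, 0, 0, -0.03, 0, 0, 0],
    [0.3, 0, 0, -0.03, 0, 0, 0],
    [0.3, 0, 0, -0.015, 0, 0, 0],
    [0.3, 0, 0, -0.01, 0, 0, 0],
    [0.3, 0, 0, 0, 0, 0, 0],
    [0.3, 0, 0, 0, 0, 0, 0]
  ]
}}

```text
t: 8.3
position: [0.4635, 0.0556, 0.0904]
tcp_rot: [-1.591, 1.57, 3.118]
contact_force: [0.4, 0.5, -0.3]
gripper_width: 0.0453
```

```bash
python3 look.py s5
```

```text
8.45 [0.46362752 0.0556224  0.09056216] [-2.17303671  1.57075123  2.5353252 ] [-0.72088832  0.03088172 -0.67950951] 0.04577577538060778
```

View pics/s5c.png

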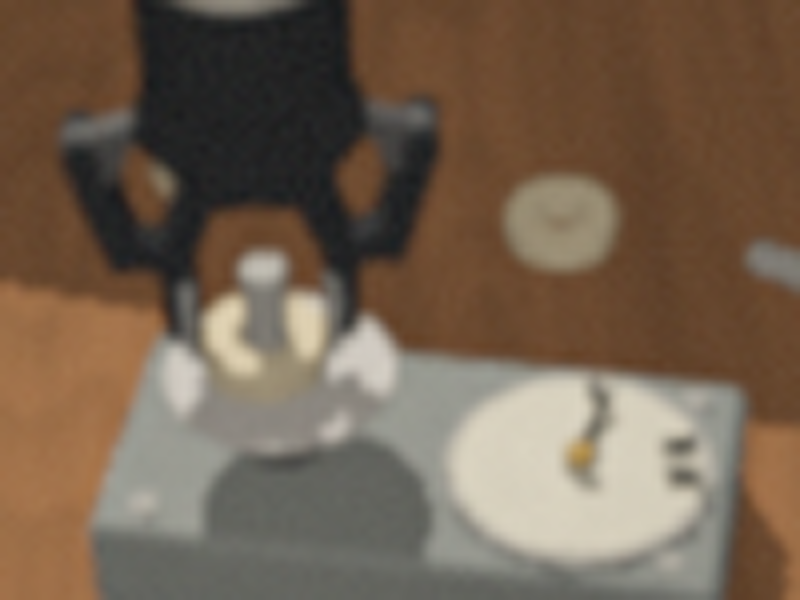

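Request:
{"name": "jog_arm", "arguments": {
  "commands": [
    [0.3, 0, 0, -0.01, 0, 0, 0],
    [0.3, 0, 0, 0, 0, 0, 0],
    [-0.4, 0, 0, 0, 0, 0, 0],
    [-0.4, 0, 0, 0, 0, 0, 0],
    [-0.4, 0, 0, 0, 0, 0, 0],
    [-0.4, 0, 0, 0.05, 0, 0, 0],
    [-0.5, 0, 0, 0.15, 0, 0, 0],
    [-0.6, 0, 0, 0.2, 0, 0, 0],
    [-0.6, 0, 0, 0.15, 0, 0, 0],
    [-0.6, 0, -0.1, 0, 0, 0, 0]
  ]
}}

```text
t: 9.45
position: [0.4627, 0.0381, 0.2053]
tcp_rot: [-2.828, 1.569, 1.886]
contact_force: [0.9, -1.0, -1.1]
gripper_width: 0.0684
```

```bash
python3 look.py s6
```

```text
9.6 [0.46126696 0.03528176 0.20183801] [-1.7000296   1.5655289   3.00818227] [ 0.46249976  0.40346323 -0.13510717] 0.0682187521674972
```

View pics/s6c.png

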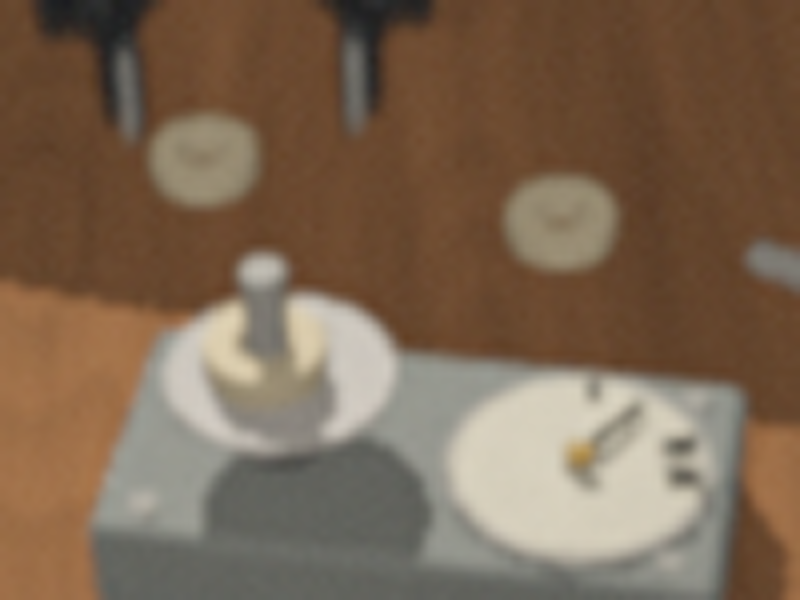

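Request:
{"name": "jog_arm", "arguments": {
  "commands": [
    [-0.6, 0.06, -0.13, 0, 0, 0, 0],
    [-0.6, 0.06, -0.15, -0.03, 0, 0, 0],
    [-0.6, 0.06, -0.15, -0.06, 0, 0, 0],
    [-0.6, 0.06, -0.15, -0.06, 0, 0, 0],
    [-0.6, 0.06, -0.15, -0.08, 0, 0, 0],
    [-0.6, 0.06, -0.15, -0.08, 0, 0, 0],
    [-0.6, 0.06, -0.15, -0.1, 0, 0, 0],
    [-0.6, 0.06, -0.15, -0.1, 0, 0, 0],
    [-0.6, 0.06, -0.11, -0.1, 0, 0, 0],
    [-0.6, 0.01, -0.02, -0.06, 0, 0, 0]
  ]
}}

```text
t: 10.6
position: [0.5744, -0.2294, 0.0631]
tcp_rot: [-2.192, 1.564, 2.525]
contact_force: [-1.2, 0.6, 0.2]
gripper_width: 0.0683
```

```bash
cat > st.py <<'E'
from h import *
s=observe(); r=s['tcp_rot']; print(s['t'],s['position'].round(4),'jawdeg',np.degrees(np.pi/2-(r[0]-r[2])),'tiltvec',(np.cos(r[1])*np.array([np.cos(r[2]),np.sin(r[2])])).round(4),s['contact_force'].round(1),s['gripper_width'].round(4))
E
python3 st.py
```

```text
Traceback (most recent call last):
  File "st.py", line 2, in <module>
    s=observe(); r=s['tcp_rot']; print(s['t'],s['position'].round(4),'jawdeg',np.degrees(np.pi/2-(r[0]-r[2])),'tiltvec',(np.cos(r[1])*np.array([np.cos(r[2]),np.sin(r[2])])).round(4),s['contact_force'].round(1),s['gripper_width'].round(4))
                                                                                                                                                                                                                  ^^^^^^^^^^^^^^^^^^^^^^^^
AttributeError: 'float' object has no attribute 'round'
```

Request:
{"name": "jog_arm", "arguments": {
  "commands": [
    [-0.6, -0.004, -0.003, -0.06, 0, 0, 0],
    [-0.6, 0, 0, -0.06, 0, 0, 0],
    [-0.6, 0, 0, -0.06, 0, 0, 0],
    [-0.6, 0, 0, -0.06, 0, 0, 0],
    [-0.6, 0, 0, -0.03, 0, 0, 0],
    [-0.6, 0, 0, -0.01, 0, 0, 0],
    [-0.6, 0, 0, 0, 0, 0, 0],
    [-0.6, 0, 0, 0, 0, 0, 0],
    [-0.6, 0, 0, 0, 0, 0, 0],
    [-0.6, 0, 0, 0, 0, 0, 0]
  ]
}}

```text
t: 11.6
position: [0.5737, -0.2248, 0.0033]
tcp_rot: [-2.412, 1.562, 2.309]
contact_force: [-0.8, -0.1, -0.1]
gripper_width: 0.0682
```

```bash
sed -i "s/s\['gripper_width'\].round(4)/s['gripper_width']/" st.py; python3 - <<'E'
from h import *
f=grab('side','s7'); crop(f,220,230,340,320,'s7c',6)
E
python3 st.py
```

```text
11.65 [ 0.5737 -0.2249  0.0034] jawdeg 360.49629080694615 tiltvec [-0.0059  0.0065] [ 0.8 -0.9  0.1] 0.06821564256811315
```

View pics/s7c.png

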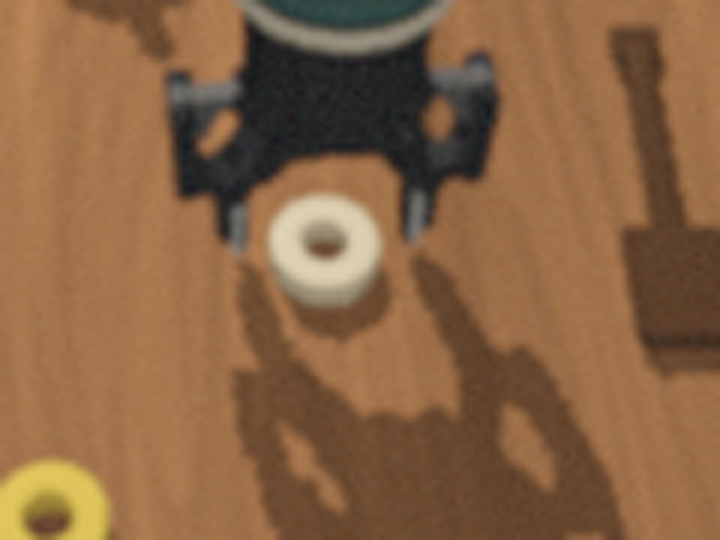

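```bash
python3 - <<'E'
from h import *
b=load('s7')
S=lambda X,Y:((X+.5)/6-.5+220,(Y+.5)/6-.5+230)
print(px_z(b,*S(325,239),.015), px_z(b,*S(237,252),.0034),px_z(b,*S(414,241),.0034))
E
```

```text
[ 0.57473897 -0.22961959  0.015     ] [ 0.53668093 -0.22533985  0.0034    ] [ 0.61510741 -0.22552729  0.0034    ]
```

Request:
{"name": "jog_arm", "arguments": {
  "commands": [
    [-0.6, 0.004, -0.024, 0.01, 0, 0, 0],
    [-0.6, 0, 0, 0, 0, 0, 0],
    [0.3, 0, 0, 0, 0, 0, 0],
    [0.3, 0, 0, 0, 0, 0, 0],
    [0.3, 0, 0, 0, 0, 0, 0],
    [0.3, 0, 0, 0, 0, 0, 0],
    [0.3, 0, 0, 0, 0, 0, 0],
    [0.3, 0, 0, 0, 0, 0, 0],
    [0.3, 0, 0, 0, 0, 0, 0],
    [0.3, 0, 0, 0, 0, 0, 0]
  ]
}}

```text
t: 12.65
position: [0.5749, -0.2307, 0.0065]
tcp_rot: [-2.44, 1.563, 2.281]
contact_force: [-0.3, -0.5, 1.1]
gripper_width: 0.0461
```

```bash
python3 - <<'E'
from h import *
f=grab('side','s8'); crop(f,220,230,340,320,'s8c',6)
E
python3 st.py
```

```text
12.7 [ 0.5749 -0.2307  0.0065] jawdeg 360.45345433083236 tiltvec [-0.0051  0.0058] [-0.7  0.1  1.1] 0.046034233205133314
```

View pics/s8c.png

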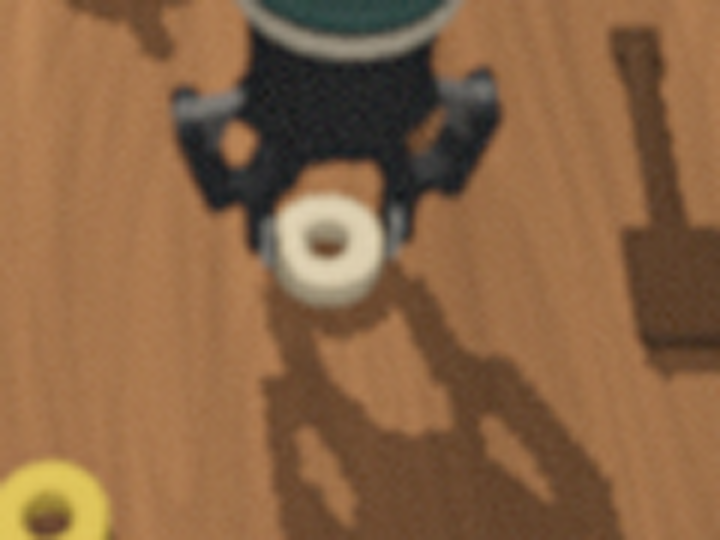

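Request:
{"name": "jog_arm", "arguments": {
  "commands": [
    [0.3, 0, 0, 0.1, 0, 0, 0],
    [0.3, 0, 0, 0.2, 0, 0, 0],
    [0.3, -0.07, 0.12, 0.2, 0, 0, 0],
    [0.3, -0.08, 0.2, 0.2, 0, 0, 0],
    [0.3, -0.08, 0.2, 0.07, 0, 0, 0],
    [0.3, -0.08, 0.2, 0, 0, 0, 0],
    [0.3, -0.08, 0.2, 0, 0, 0, 0],
    [0.3, -0.08, 0.2, 0, 0, 0, 0],
    [0.3, -0.08, 0.2, 0, 0, 0, 0],
    [0.3, -0.02, 0.1, 0, 0, 0, 0]
  ]
}}

```text
t: 13.7
position: [0.4561, 0.0551, 0.1594]
tcp_rot: [-2.547, 1.564, 2.168]
contact_force: [1.2, -0.3, -0.9]
gripper_width: 0.0457
```

```bash
python3 st.py
```

```text
13.7 [0.4561 0.0551 0.1594] jawdeg 360.1564180479057 tiltvec [-0.0036  0.0053] [ 1.2 -0.3 -0.9] 0.04566498459157865
```

Request:
{"name": "jog_arm", "arguments": {
  "commands": [
    [0.3, 0.037, 0, 0.01, 0, 0, 0],
    [0.3, 0, 0, 0, 0, 0, 0],
    [0.3, 0, 0, 0, 0, 0, 0],
    [0.3, 0, 0, 0, 0, 0, 0],
    [0.3, 0, 0, 0, 0, 0, 0],
    [0.3, 0, 0, 0, 0, 0, 0],
    [0.3, 0, 0, 0, 0, 0, 0],
    [0.3, 0, 0, 0, 0, 0, 0],
    [0.3, 0, 0, 0, 0, 0, 0],
    [0.3, 0, 0, 0, 0, 0, 0]
  ]
}}

```text
t: 14.7
position: [0.4632, 0.0547, 0.1612]
tcp_rot: [-2.474, 1.564, 2.241]
contact_force: [-0.8, 0.2, -0.3]
gripper_width: 0.0458
```

```bash
python3 look.py s9 >/dev/null; python3 st.py; python3 - <<'E'
from h import *
b=load('s9'); im=cv2.imread('pics/s9c.png'); p=observe()['position']
def circ(c,r,z,col):
    q=[]
    for t in np.linspace(0,2*np.pi,80):
        w=proj(b,[c[0]+r*np.cos(t),c[1]+r*np.sin(t),z]); q.append(((w[0]-195+.5)*8-.5,(w[1]-135+.5)*8-.5))
    cv2.polylines(im,[np.array(q).round().astype(np.int32)],True,col,1)
c=p[:2]+[.0006,.0004]; z=p[2]-.0065
for zz in(z,z+.015): circ(c,.024,zz,(0,0,255))
circ(c,.0105,z+.015,(0,0,255)); circ((.4655,.0562),.0085,.1305,(255,0,0))
cv2.imwrite('pics/s9o.png',im)
E
```

```text
14.85 [0.4632 0.0548 0.1612] jawdeg 360.1683261836864 tiltvec [-0.004   0.0051] [ 0.4  0.1 -1.8] 0.046156664661030626
```

View pics/s9o.png

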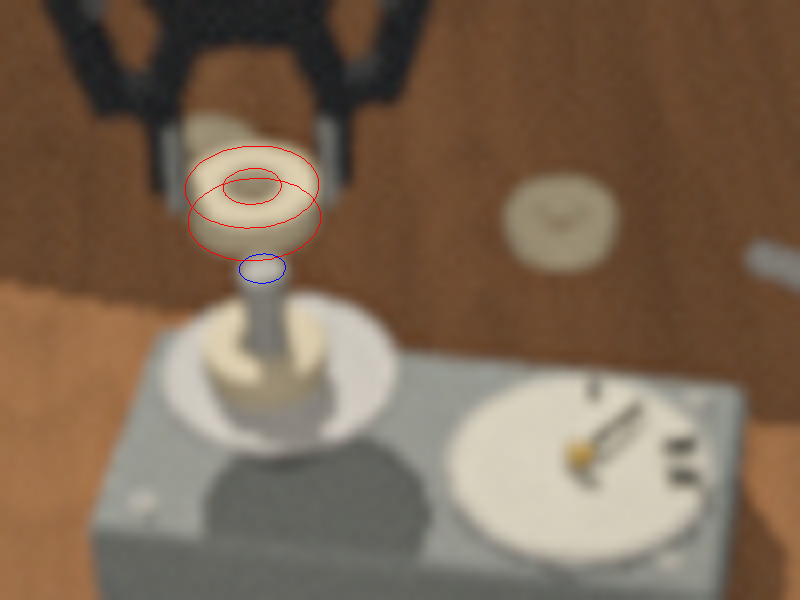

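Request:
{"name": "jog_arm", "arguments": {
  "commands": [
    [0.3, 0.005, 0.005, -0.03, 0, 0, 0],
    [0.3, 0, 0, -0.03, 0, 0, 0],
    [0.3, 0, 0, -0.03, 0, 0, 0],
    [0.3, 0, 0, -0.03, 0, 0, 0],
    [0.3, 0, 0, -0.02, 0, 0, 0],
    [0.3, 0, 0, -0.015, 0, 0, 0],
    [0.3, 0, 0, -0.01, 0, 0, 0],
    [0.3, 0, 0, -0.01, 0, 0, 0],
    [0.3, 0, 0, 0, 0, 0, 0],
    [0.3, 0, 0, 0, 0, 0, 0]
  ]
}}

```text
t: 15.85
position: [0.464, 0.056, 0.1225]
tcp_rot: [-2.387, 1.564, 2.329]
contact_force: [0.4, -0.2, -0.1]
gripper_width: 0.0458
```

```bash
python3 look.py s10 >/dev/null; python3 st.py
```

```text
16.0 [0.464  0.056  0.1226] jawdeg 360.18390615037055 tiltvec [-0.0048  0.0052] [-0.3 -0.3 -1. ] 0.04581957423764739
```

View pics/s10c.png

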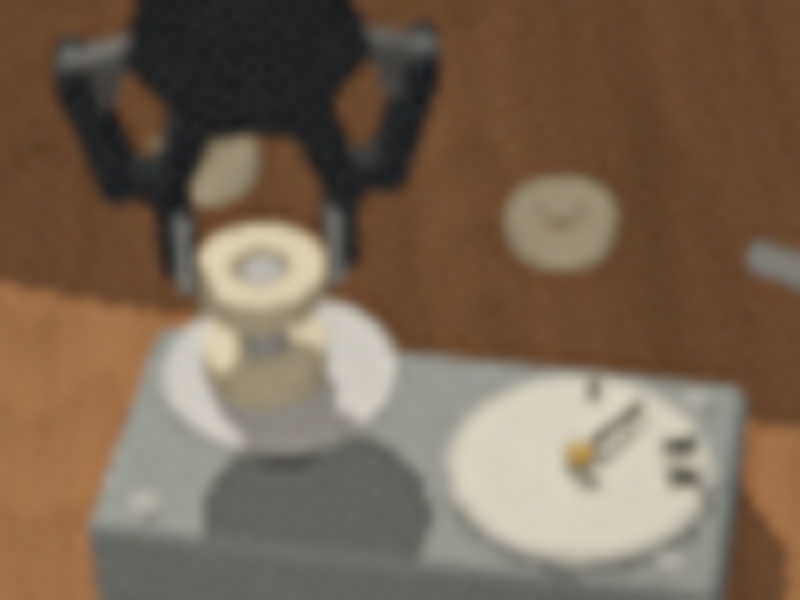

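Request:
{"name": "jog_arm", "arguments": {
  "commands": [
    [0.3, 0, 0, -0.02, 0, 0, 0],
    [0.3, 0, 0, -0.03, 0, 0, 0],
    [0.3, 0, 0, -0.025, 0, 0, 0],
    [0.3, 0, 0, -0.015, 0, 0, 0],
    [0.3, 0, 0, 0, 0, 0, 0],
    [-0.4, 0, 0, 0, 0, 0, 0],
    [-0.4, 0, 0, 0, 0, 0, 0],
    [-0.4, 0, 0, 0, 0, 0, 0],
    [-0.4, 0, 0, 0.03, 0, 0, 0],
    [-0.5, 0, 0, 0.1, 0, 0, 0]
  ]
}}

```text
t: 17.0
position: [0.4629, 0.056, 0.1284]
tcp_rot: [-2.167, 1.561, 2.549]
contact_force: [0.5, 0.0, 0.5]
gripper_width: 0.0642
```

Request:
{"name": "jog_arm", "arguments": {
  "commands": [
    [-0.6, 0, 0, 0.15, 0, 0, 0],
    [-0.6, 0.0, 0.02, 0.15, 0, 0, 0],
    [-0.6, 0.06, 0.06, 0.1, 0, 0, 0],
    [-0.6, 0.1, 0.1, 0, 0, 0, 0],
    [-0.6, 0.1, 0.13, 0, 0, 0, 0],
    [-0.6, 0.1, 0.13, -0.05, 0, 0, 0],
    [-0.6, 0.1, 0.13, -0.1, 0, 0, 0],
    [-0.6, 0.1, 0.13, -0.1, 0, 0, 0],
    [-0.6, 0.06, 0.1, -0.1, 0, 0, 0],
    [-0.6, 0, 0, -0.1, 0, 0, 0]
  ]
}}

```text
t: 18.0
position: [0.5938, 0.2227, 0.1303]
tcp_rot: [2.428, 1.561, 0.856]
contact_force: [-1.3, 0.4, -0.4]
gripper_width: 0.068
```

```bash
python3 look.py s11 >/dev/null; python3 st.py
```

```text
18.15 [0.5926 0.2192 0.1303] jawdeg -0.187409657907046 tiltvec [0.0038 0.0046] [ 0.8 -0.2  1.4] 0.06836094350757449
```

View pics/s11c.png

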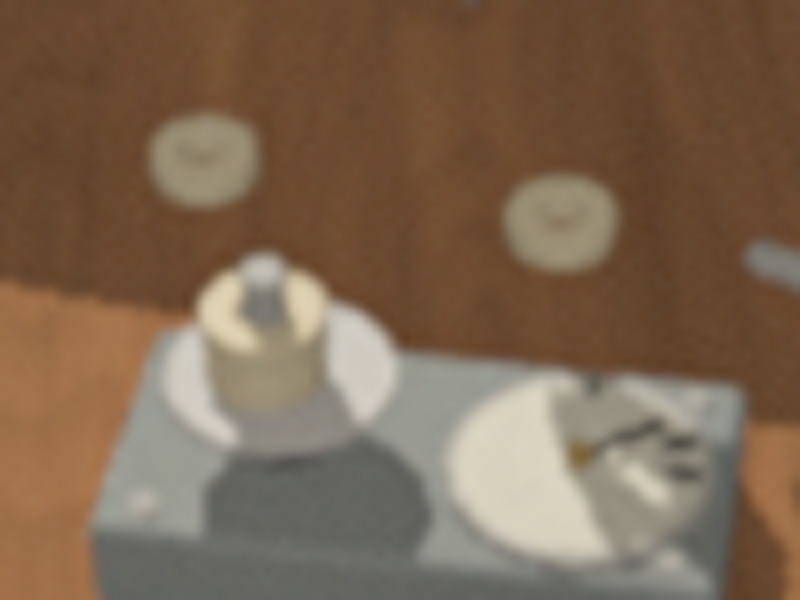

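```bash
python3 - <<'E'
from h import *
b=load('s11'); a=load('topavg')
S=lambda X,Y:((X+.5)/8-.5+195,(Y+.5)/8-.5+135)
print('ring3',px_z(b,*S(561,214),.015))
for X,Y in[(299,225),(286,241)]: print('loupe',px_z(a,X/1.5,Y/1.5,.015))
d=px_z(b,*S(580,453),.05); th=-.247
for X,Y in[(660,425),(682,440),(685,471),(592,382)]:
    p=px_z(b,*S(X,Y),.05)-d; print(np.hypot(*p[:2]),np.pi/2-(np.arctan2(p[1],p[0])-th))
im=b['pixels'];
E
```

```text
ring3 [0.59436611 0.2246076  0.015     ]
loupe [0.7113998 0.168861  0.015    ]
loupe [0.67241883 0.19914349 0.015     ]
0.035179615387827864 0.9311997889974104
0.04015983017802093 1.2170463597161003
0.04104913873976334 1.6492773512352703
0.04144476130462845 -0.03276532697255963
```

Request:
{"name": "jog_arm", "arguments": {
  "commands": [
    [-0.55, 0.008, 0.03, -0.08, 0, 0, 0],
    [-0.55, 0, 0, -0.12, 0, 0, 0],
    [-0.55, 0, 0, -0.12, 0, 0, 0],
    [-0.55, 0, 0, -0.12, 0, 0, 0],
    [-0.55, 0, 0, -0.08, 0, 0, 0],
    [-0.55, 0, 0, -0.05, 0, 0, 0],
    [-0.55, 0, 0, -0.02, 0, 0, 0],
    [-0.55, 0, 0, -0.01, 0, 0, 0],
    [-0.55, 0, 0, 0, 0, 0, 0],
    [-0.55, 0, 0, 0, 0, 0, 0]
  ]
}}

```text
t: 19.15
position: [0.5991, 0.2241, 0.0152]
tcp_rot: [1.981, 1.553, 0.402]
contact_force: [0.4, -0.2, 0.5]
gripper_width: 0.0665
```

```bash
python3 look.py s12 >/dev/null; python3 st.py; python3 - <<'E'
from h import *
crop(load('s12'),225,130,300,186,'s12d',10)
E
```

```text
19.3 [0.599  0.2241 0.015 ] jawdeg -0.47454248941644334 tiltvec [0.0165 0.007 ] [ 0.3 -0.9  0. ] 0.06647417164920896
```

View pics/s12d.png

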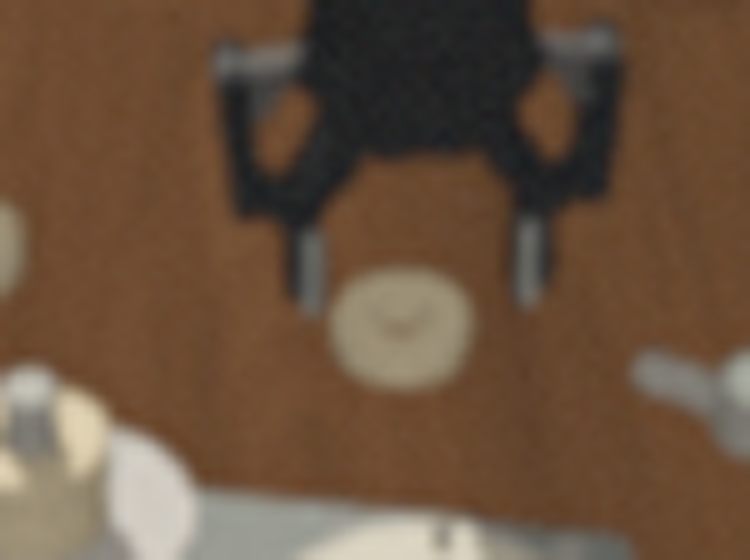

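```bash
python3 - <<'E'
from h import *
b=load('s12')
S=lambda X,Y:((X+.5)/10-.5+225,(Y+.5)/10-.5+130)
print('tips',px_z(b,*S(312,313),.015),px_z(b,*S(528,307),.015)); print('ring',px_z(b,*S(401,319),.015),px_z(b,*S(401,328),.0075))
im=cv2.imread('pics/s12d.png')
for c in((.5943,.2246),(.593,.222)):
  for z in (0,.015):
    q=[]
    for t in np.linspace(0,2*np.pi,80):
        w=proj(b,[c[0]+.024*np.cos(t),c[1]+.024*np.sin(t),z]); q.append(((w[0]-225+.5)*10-.5,(w[1]-130+.5)*10-.5))
    cv2.polylines(im,[np.array(q).round().astype(np.int32)],True,(0,0,255) if c[0]>.594 else (255,0,0),1)
cv2.imwrite('pics/s12o.png',im)
E
```

```text
tips [0.56328971 0.22966269 0.015     ] [0.63939019 0.22711392 0.015     ]
ring [0.59416112 0.22384585 0.015     ] [0.59469685 0.22817967 0.0075    ]
```

View pics/s12o.png

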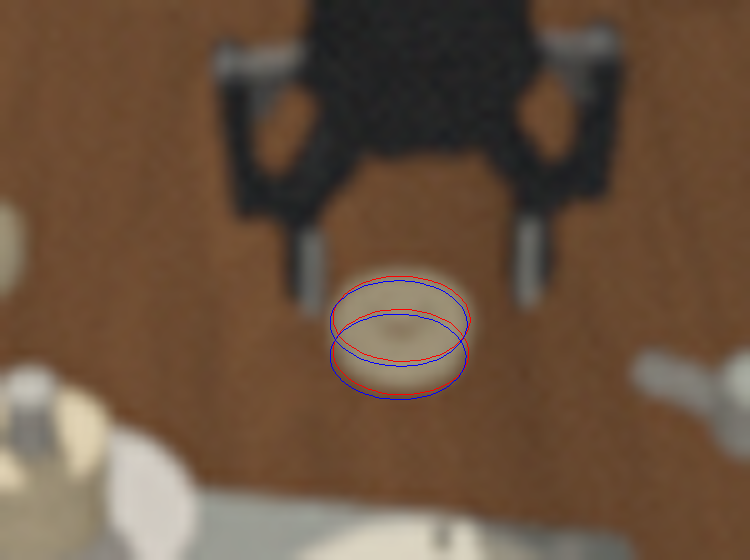

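Request:
{"name": "jog_arm", "arguments": {
  "commands": [
    [-0.55, -0.03, 0.005, 0, -0.013, 0.032, 0.015],
    [-0.55, 0, 0, -0.025, 0, 0, 0],
    [-0.55, 0, 0, -0.02, 0, 0, 0],
    [-0.55, 0, 0, 0, 0, 0, 0],
    [-0.55, 0, 0, 0, 0, 0, 0],
    [-0.55, 0, 0, 0, 0, 0, 0],
    [-0.55, 0, 0, 0, 0, 0, 0],
    [-0.55, 0, 0, 0, 0, 0, 0],
    [-0.55, 0, 0, 0, 0, 0, 0],
    [-0.55, 0, 0, 0, 0, 0, 0]
  ]
}}

```text
t: 20.3
position: [0.5926, 0.2253, 0.0056]
tcp_rot: [-1.435, 1.569, -3.006]
contact_force: [0.1, 0.0, -0.3]
gripper_width: 0.0663
```

```bash
python3 st.py
```

```text
20.3 [0.5926 0.2253 0.0056] jawdeg 0.015219214969568804 tiltvec [-0.0013 -0.0002] [ 0.1  0.  -0.3] 0.06631859553301502
```

Perfectly placed; close.

Request:
{"name": "jog_arm", "arguments": {
  "commands": [
    [0.3, 0, 0, 0, 0, 0, 0],
    [0.3, 0, 0, 0, 0, 0, 0],
    [0.3, 0, 0, 0, 0, 0, 0],
    [0.3, 0, 0, 0, 0, 0, 0],
    [0.3, 0, 0, 0, 0, 0, 0],
    [0.3, 0, 0, 0, 0, 0, 0],
    [0.3, 0, 0, 0, 0, 0, 0],
    [0.3, 0, 0, 0.1, 0, 0, 0],
    [0.3, 0, 0, 0.2, 0, 0, 0],
    [0.3, 0, 0, 0.2, 0, 0, 0]
  ]
}}

```text
t: 21.3
position: [0.5892, 0.224, 0.1031]
tcp_rot: [-1.274, 1.56, -2.844]
contact_force: [0.2, -0.0, 0.3]
gripper_width: 0.0459
```

```bash
python3 st.py
```

```text
21.3 [0.5892 0.224  0.1031] jawdeg 0.042121206160984574 tiltvec [-0.0104 -0.0032] [ 0.2 -0.   0.3] 0.045854536223889936
```

Request:
{"name": "jog_arm", "arguments": {
  "commands": [
    [0.3, -0.02, -0.03, 0.15, 0, 0, 0],
    [0.3, -0.07, -0.1, 0.1, 0, 0, 0],
    [0.3, -0.08, -0.12, 0.02, 0, 0, 0],
    [0.3, -0.08, -0.12, 0, 0, 0, 0],
    [0.3, -0.08, -0.12, 0, 0, 0, 0],
    [0.3, -0.08, -0.12, 0, 0, 0, 0],
    [0.3, -0.08, -0.1, 0, 0, 0, 0],
    [0.3, -0.06, -0.07, 0, 0, 0, 0],
    [0.3, 0, 0, 0, 0, 0, 0],
    [0.3, 0, 0, 0, 0, 0, 0]
  ]
}}

```text
t: 22.3
position: [0.4761, 0.064, 0.1654]
tcp_rot: [-0.539, 1.569, -2.109]
contact_force: [-0.3, -0.6, 0.2]
gripper_width: 0.0457
```

```bash
python3 st.py
```

```text
22.3 [0.4761 0.064  0.1654] jawdeg 0.055481743095142456 tiltvec [-0.001  -0.0016] [-0.3 -0.6  0.2] 0.04570155533576828
```

Request:
{"name": "jog_arm", "arguments": {
  "commands": [
    [0.3, -0.06, -0.04, 0, 0, 0, 0],
    [0.3, 0, 0, 0, 0, 0, 0],
    [0.3, 0, 0, 0, 0, 0, 0],
    [0.3, 0, 0, 0, 0, 0, 0],
    [0.3, 0, 0, 0, 0, 0, 0],
    [0.3, 0, 0, 0, 0, 0, 0],
    [0.3, 0, 0, 0, 0, 0, 0],
    [0.3, 0, 0, 0, 0, 0, 0],
    [0.3, 0, 0, 0, 0, 0, 0],
    [0.3, 0, 0, 0, 0, 0, 0]
  ]
}}

```text
t: 23.3
position: [0.4643, 0.058, 0.1652]
tcp_rot: [-1.506, 1.57, -3.072]
contact_force: [-0.1, 0.3, -0.7]
gripper_width: 0.0458
```

```bash
python3 look.py s13 >/dev/null; python3 st.py; python3 - <<'E'
from h import *
b=load('s13'); im=cv2.imread('pics/s13c.png'); p=observe()['position']
def circ(c,r,z,col):
    q=[]
    for t in np.linspace(0,2*np.pi,80):
        w=proj(b,[c[0]+r*np.cos(t),c[1]+r*np.sin(t),z]); q.append(((w[0]-195+.5)*8-.5,(w[1]-135+.5)*8-.5))
    cv2.polylines(im,[np.array(q).round().astype(np.int32)],True,col,1)
c=p[:2]+[.0006,.0004]; z=p[2]-.0056
for zz in(z,z+.015): circ(c,.024,zz,(0,0,255))
circ(c,.0105,z+.015,(0,0,255)); circ((.4655,.0562),.0085,.1295,(255,0,0))
cv2.imwrite('pics/s13o.png',im)
E
```

```text
23.45 [0.4643 0.058  0.1652] jawdeg 0.250550277432326 tiltvec [-0.0008 -0.0001] [ 0.1 -0.2 -0.7] 0.04594539634438734
```

View pics/s13o.png

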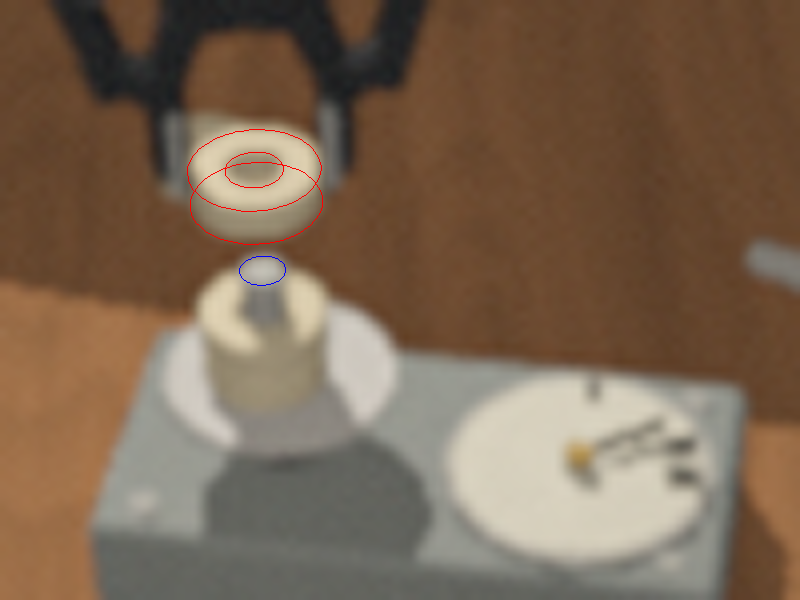

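Request:
{"name": "jog_arm", "arguments": {
  "commands": [
    [0.3, -0.001, -0.013, -0.02, 0, 0, 0],
    [0.3, 0, 0, -0.03, 0, 0, 0],
    [0.3, 0, 0, -0.03, 0, 0, 0],
    [0.3, 0, 0, -0.03, 0, 0, 0],
    [0.3, 0, 0, -0.02, 0, 0, 0],
    [0.3, 0, 0, -0.015, 0, 0, 0],
    [0.3, 0, 0, -0.01, 0, 0, 0],
    [0.3, 0, 0, -0.01, 0, 0, 0],
    [0.3, 0, 0, -0.01, 0, 0, 0],
    [0.3, 0, 0, 0, 0, 0, 0]
  ]
}}

```text
t: 24.45
position: [0.4639, 0.0549, 0.1267]
tcp_rot: [-1.402, 1.569, -2.968]
contact_force: [0.2, -1.7, -0.5]
gripper_width: 0.0459
```

```bash
python3 look.py s14 >/dev/null; python3 st.py
```

```text
24.6 [0.464  0.0549 0.1269] jawdeg 0.23683836451806806 tiltvec [-0.0012 -0.0002] [ 0.3 -1.6 -0.3] 0.04589869528075795
```

View pics/s14c.png

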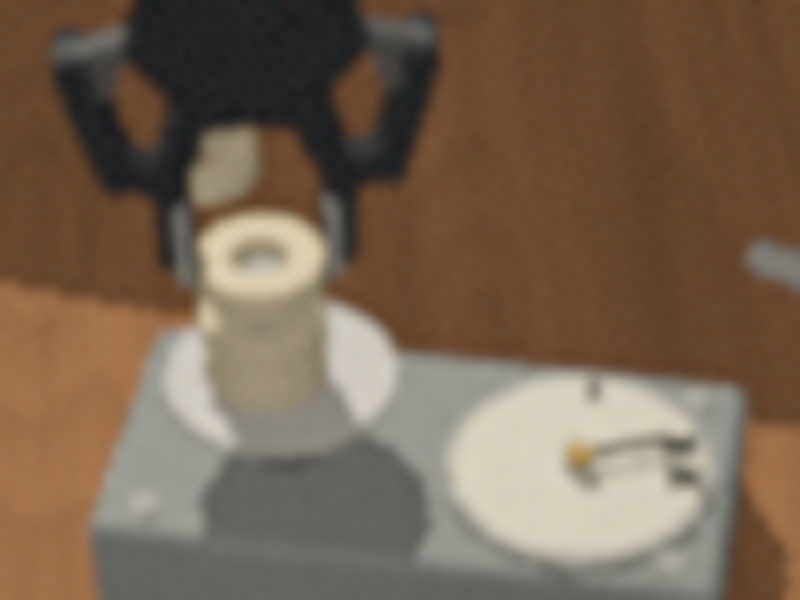

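Request:
{"name": "jog_arm", "arguments": {
  "commands": [
    [0.3, 0, -0.006, 0, 0, 0, 0],
    [0.3, 0, 0, 0, 0, 0, 0],
    [0.3, 0, 0, 0, 0, 0, 0],
    [0.3, 0, 0, 0, 0, 0, 0],
    [0.3, 0, 0, 0, 0, 0, 0],
    [0.3, 0, 0, 0, 0, 0, 0],
    [0.3, 0, 0, 0, 0, 0, 0],
    [0.3, 0, 0, 0, 0, 0, 0],
    [0.3, 0, 0, 0, 0, 0, 0],
    [0.3, 0, 0, 0, 0, 0, 0]
  ]
}}

```text
t: 25.6
position: [0.4641, 0.0538, 0.1273]
tcp_rot: [-1.563, 1.57, -3.13]
contact_force: [-0.8, -0.9, -1.4]
gripper_width: 0.0457
```

```bash
python3 look.py s15 >/dev/null; python3 st.py
```

```text
25.75 [0.4641 0.0538 0.1272] jawdeg 0.24565547292505155 tiltvec [-0.0006 -0.    ] [ 0.8 -0.  -0.4] 0.0458939718655339
```

View pics/s15c.png

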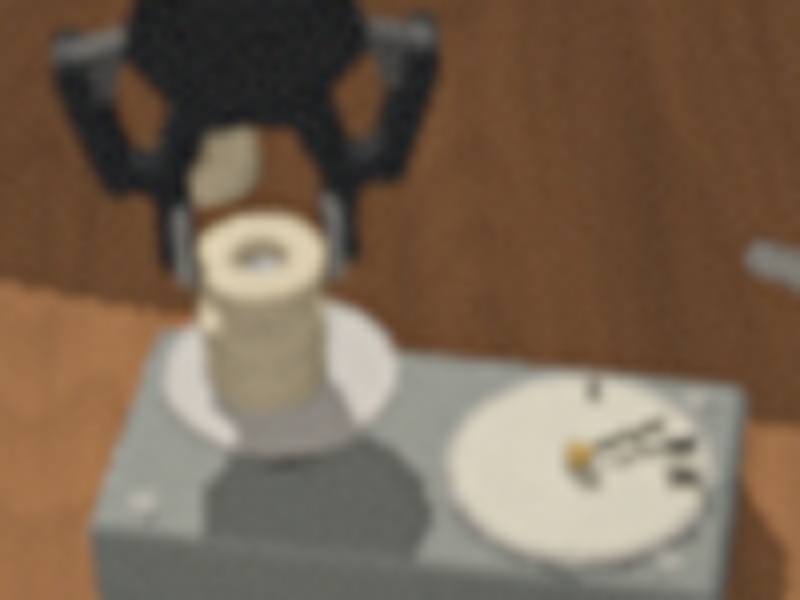

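Request:
{"name": "jog_arm", "arguments": {
  "commands": [
    [0.3, 0, -0.003, 0, 0, 0, 0],
    [0.3, 0, 0, -0.01, 0, 0, 0],
    [0.3, 0, 0, -0.01, 0, 0, 0],
    [0.3, 0, 0, -0.01, 0, 0, 0],
    [0.3, 0, 0, -0.01, 0, 0, 0],
    [0.3, 0, 0, 0, 0, 0, 0],
    [0.3, 0, 0, 0, 0, 0, 0],
    [0.3, 0, 0, 0, 0, 0, 0],
    [0.3, 0, 0, 0, 0, 0, 0],
    [0.3, 0, 0, 0, 0, 0, 0]
  ]
}}

```text
t: 26.75
position: [0.4641, 0.0532, 0.1184]
tcp_rot: [-1.63, 1.57, 3.087]
contact_force: [-0.1, 0.0, 0.4]
gripper_width: 0.0459
```

```bash
python3 look.py s16 >/dev/null; python3 st.py
```

```text
26.9 [0.4641 0.0532 0.1184] jawdeg 360.2466022008102 tiltvec [-0.0008  0.    ] [ 0.  -0.1 -0.4] 0.046161027833704564
```

View pics/s16c.png

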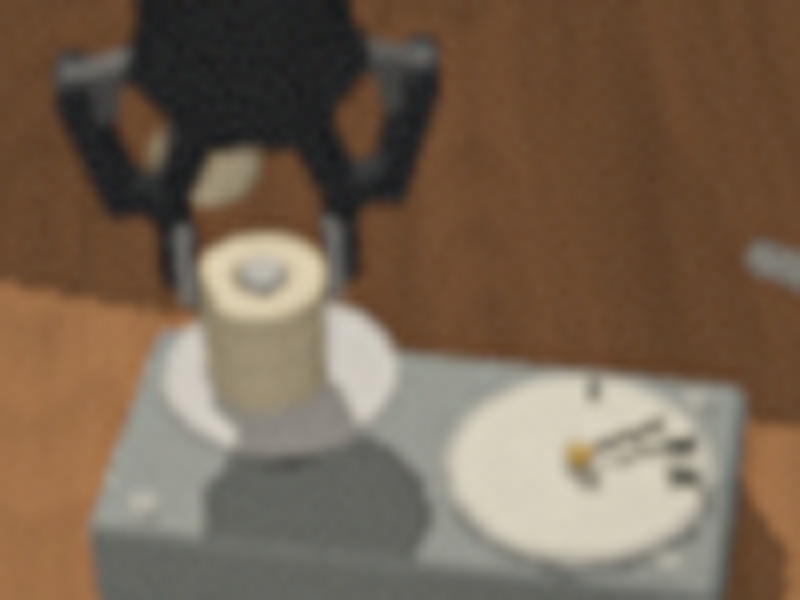

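Request:
{"name": "jog_arm", "arguments": {
  "commands": [
    [0.3, 0, 0, -0.01, 0, 0, 0],
    [0.3, 0, 0, -0.003, 0, 0, 0],
    [0.3, 0, 0, 0, 0, 0, 0],
    [-0.4, 0, 0, 0, 0, 0, 0],
    [-0.4, 0, 0, 0, 0, 0, 0],
    [-0.4, 0, 0, 0, 0, 0, 0],
    [-0.4, 0, 0, 0.05, 0, 0, 0],
    [-0.5, 0, 0, 0.1, 0, 0, 0],
    [-0.6, 0, 0, 0.2, 0, 0, 0],
    [-0.6, 0, 0, 0.2, 0, 0, 0]
  ]
}}

```text
t: 27.9
position: [0.4611, 0.0536, 0.2268]
tcp_rot: [-1.738, 1.562, 2.98]
contact_force: [-0.5, 0.5, 0.0]
gripper_width: 0.0688
```

Request:
{"name": "jog_arm", "arguments": {
  "commands": [
    [-0.6, 0, -0.1, 0.05, 0, 0, 0],
    [-0.6, 0, -0.15, 0, 0, 0, 0],
    [-0.6, 0, -0.15, 0, 0, 0, 0],
    [-0.6, 0, -0.15, 0, 0, 0, 0],
    [-0.6, 0, -0.15, 0, 0, 0, 0],
    [-0.6, 0, -0.1, 0, 0, 0, 0],
    [-0.6, 0, -0.05, 0, 0, 0, 0],
    [-0.6, 0, 0, 0, 0, 0, 0],
    [-0.6, 0, 0, 0, 0, 0, 0],
    [-0.6, 0, 0, 0, 0, 0, 0]
  ]
}}

```text
t: 28.9
position: [0.4627, -0.1186, 0.2503]
tcp_rot: [1.669, 1.565, 0.11]
contact_force: [-0.3, 0.8, -0.2]
gripper_width: 0.0683
```

```bash
python3 look.py s17 >/dev/null; python3 st.py; python3 - <<'E'
from h import *
f=grab('top','t17')
crop(f,205,160,265,245,'t17c',7)
E
```

```text
29.05 [ 0.4627 -0.1187  0.2501] jawdeg 0.6865006874856325 tiltvec [0.0061 0.0006] [0.2 0.1 0.1] 0.06819527758669924
```

View pics/s17c.png

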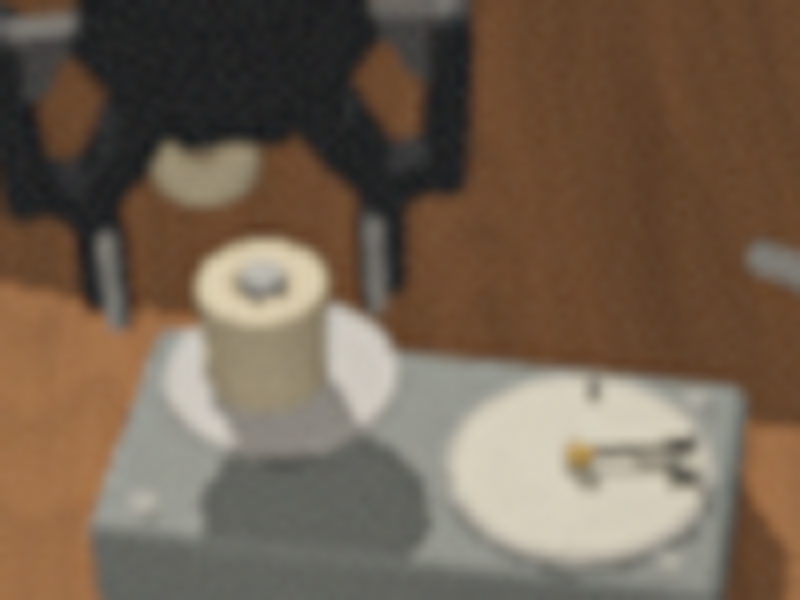

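View pics/t17c.png

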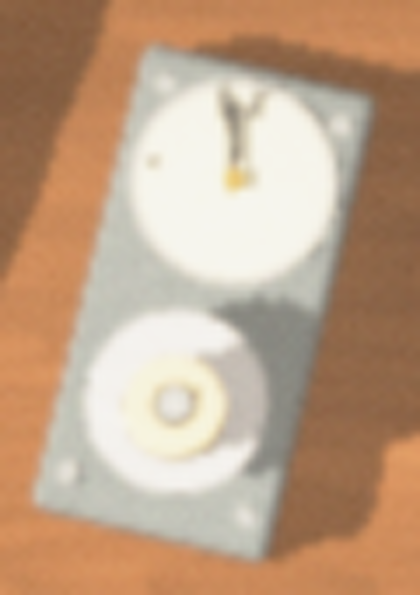

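View pics/t17.png

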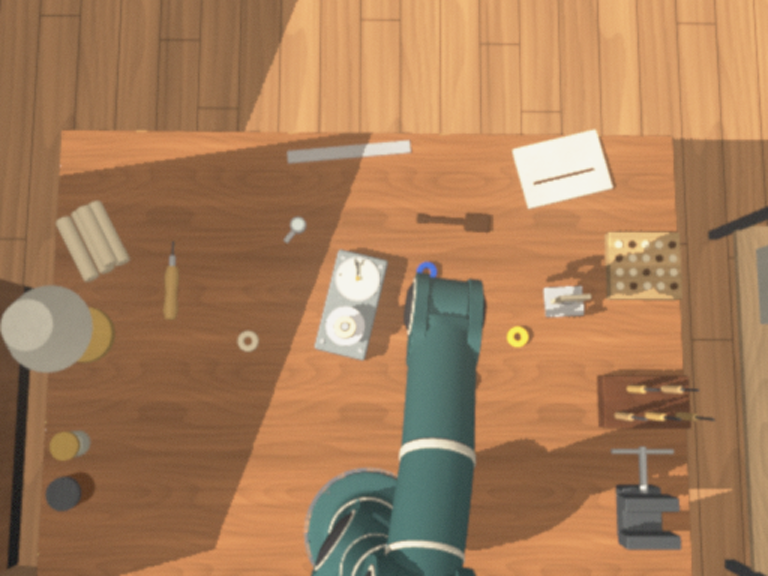

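```bash
python3 - <<'E'
from h import *
F=[grab_frame('top') for _ in range(6)]; f=dict(F[0]); f['pixels']=np.mean([x['pixels'] for x in F],0).round().astype(np.uint8); pickle.dump(f,open('pics/t18.pkl','wb'))
crop(f,222,168,256,203,'t18c',16)
G=[grab_frame('side') for _ in range(6)]; g=dict(G[0]); g['pixels']=np.mean([x['pixels'] for x in G],0).round().astype(np.uint8); pickle.dump(g,open('pics/s18.pkl','wb'))
crop(g,248,178,288,208,'s18c',18)
E
python3 st.py
```

```text
29.7 [ 0.4626 -0.1196  0.2501] jawdeg 0.6076899942772035 tiltvec [0.0061 0.0005] [ 0.1  0.2 -0.1] 0.06813008235213763
```

View pics/t18c.png

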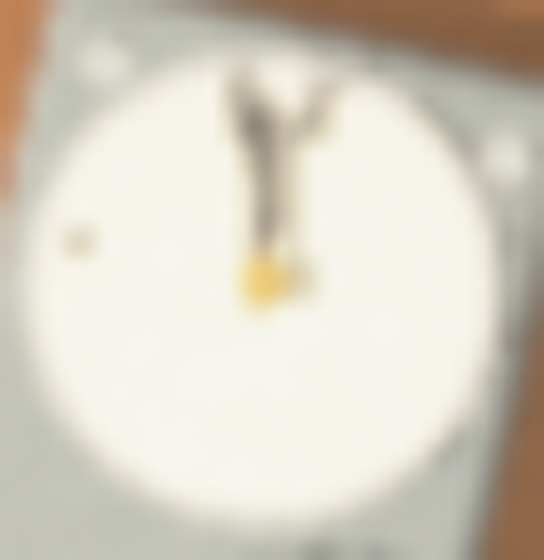

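View pics/s18c.png

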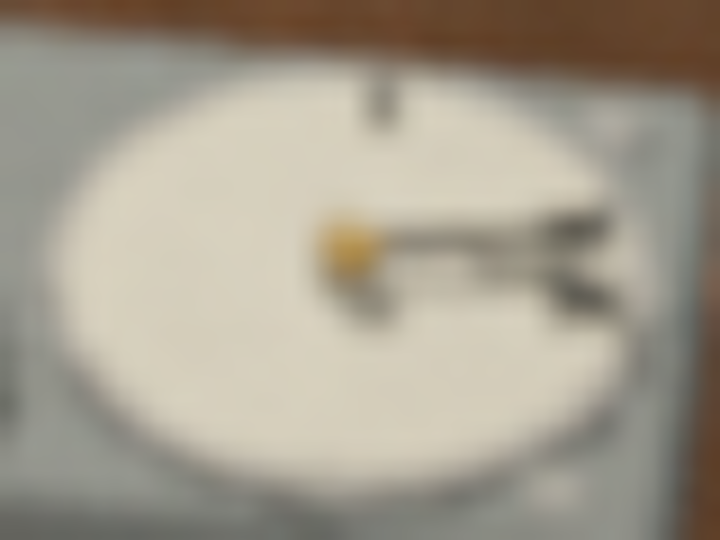

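```bash
python3 - <<'E'
from h import *
a0=load('topavg'); b0=load('sideavg'); th=-.247
def prof(f,d,zz=.052):
    g=cv2.cvtColor(f['pixels'],cv2.COLOR_RGB2GRAY).astype(np.float32)
    A=np.arange(-.2,2.2,.02); out=[]
    for al in A:
        an=th+np.pi/2-al
        P=np.array([proj(f,[d[0]+r*np.cos(an),d[1]+r*np.sin(an),zz]) for r in np.arange(.015,.031,.001)],np.float32)
        out.append(cv2.remap(g,P[:,0].reshape(1,-1),P[:,1].reshape(1,-1),cv2.INTER_LINEAR).mean())
    o=np.array(out); base=np.median(o)
    mins=[i for i in range(1,len(A)-1) if o[i]<o[i-1] and o[i]<=o[i+1] and o[i]<base-8]
    w=np.clip(base-o-10,0,None); i=np.argmin(o); s=slice(max(0,i-6),i+7)
    return [(round(A[k],2),round(float(base-o[k]),0)) for k in mins]
dt=np.array([.5797,.0284]); ds=np.array([.5823,.0276])
for n,d in(('topavg',dt),('t17',dt),('t18',dt),('sideavg',ds),('s6',ds),('s15',ds),('s18',ds)): print(n,prof(load(n),d))
E
```

```text
topavg [(np.float64(0.18), 71.0)]
t17 [(np.float64(1.28), 80.0)]
t18 [(np.float64(1.28), 80.0)]
sideavg [(np.float64(0.16), 78.0)]
s6 [(np.float64(0.48), 54.0)]
s15 [(np.float64(0.82), 48.0), (np.float64(1.22), 33.0)]
s18 [(np.float64(1.22), 54.0)]
```

```bash
python3 - <<'E'
from h import *
f=load('s18'); g=load('side0')
im=np.hstack([g['pixels'][180:384,130:400],f['pixels'][180:384,130:400]])[:,:,::-1]
cv2.imwrite('pics/cmp.png',cv2.resize(im,None,fx=1.45,fy=1.45))
E
```

```text
(no output)
```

View pics/cmp.png

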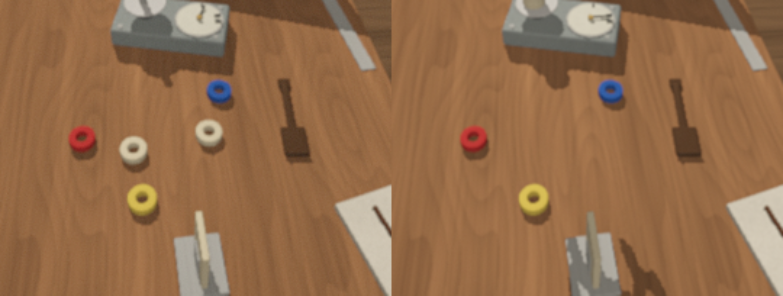

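The before and after pictures show the red, blue and yellow look-alikes, the spoon blank and the plaque stand unmoved. The needle rests between the bars and the robot is clear of everything, so I hand the job in.

```bash
python3 -c "
from h import *
print(sign_off())"
```

```text
the job is handed in; nothing more can be done
None
```

I threaded three bone rings one at a time over the post and down onto the tray. The fourth was left on the bench at about (0.436, 0.285). The robot was well clear when I handed in at about 30 s.

**Needle:** it started near 0.18 and now rests between the bars. The top camera reads about 1.28 and the side camera about 1.22. The two disagree by 0.06, and I trust the top one more because 0.18 plus three times 0.37 gives 1.29. Both are inside 1.18–1.60, and a fourth ring would have gone past it.

**Contact:** the first two rings went on without any force I could tell from sensor noise. The third rubbed the post with about 1.6 N sideways, so I moved it 1.5 mm, the load went away, and I then lowered and released it. The highest force I read at the tool was about 2 N, but only at the end of each move.

**Other objects:** before and after pictures show the look-alikes, plaque stand and spoon blank where they were. I compared the loupe and drill stock only by eye in the top picture, and they look unmoved.

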